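# Build up the swivel-tray tower and lock it with the snap clip

### The job

Build up the swivel tower on the repair bench: lower every two-wing parts tray that is on the bench over the grooved steel post, square and fully down one upon the other (in any order and turned any way), then the magnifier arm on top of them with its lens side up as it lies. Lower each piece down the post rather than letting it drop. Then lock the stack by pushing the orange-handled spring clip sideways into the post groove that lies at the top of the magnifier's hub until it snaps fully home, let go of it, and leave the other things on the bench where they are.

Things in the scene. Friction and masses are not known exactly. Their poses are not given: they have to be found in the camera images.
- post_seat (a point): On the axis of the tower's fixed vertical steel post, at the top of the grey collar (52 mm across) on which the first hub sits, 20 mm above the bench. The collar stands on a white foot 130 x 110 mm, 14 mm high.
- post_tip (a point): Tip of the same post, 150 mm above post_seat. Post 16 mm thick, tapering over its last 13 mm to 6 mm. Three grooves run all round it: core 11 mm thick, 9.5 mm high, starting 58.5, 88.5 and 118.5 mm above post_seat, with slightly chamfered edges. With 2 or 3 trays and the magnifier seated, the magnifier's hub top lies 1.5 mm above the lower edge of a groove.
- tray_a_hub (a point): Blue two-wing parts tray: centre of its black hub (half-way up, 15 mm above the underside), z up, x along the wings. Hub 42 mm across, 30 mm high, vertical through-bore 19 mm. Tray 166 x 46 mm. Two black upright grip blocks 16 x 16 mm, centred 66 mm from the hub axis along +x and -x, tops 27 mm, wing floors 4 mm and rims 8 mm above the underside. None if absent.
- tray_b_hub (a point): Yellow two-wing parts tray: centre of its black hub (half-way up, 15 mm above the underside), z up, x along the wings. Hub 42 mm across, 30 mm high, vertical through-bore 19 mm. Tray 166 x 46 mm. Two black upright grip blocks 16 x 16 mm, centred 66 mm from the hub axis along +x and -x, tops 27 mm, wing floors 4 mm and rims 8 mm above the underside. None if absent.
- tray_c_hub (a point): Green two-wing parts tray: centre of its black hub (half-way up, 15 mm above the underside), z up, x along the wings. Hub 42 mm across, 30 mm high, vertical through-bore 19 mm. Tray 166 x 46 mm. Two black upright grip blocks 16 x 16 mm, centred 66 mm from the hub axis along +x and -x, tops 27 mm, wing floors 4 mm and rims 8 mm above the underside. None if absent.
- magnifier_hub (a point): Magnifier arm: centre of its aluminium hub (half-way up, 15 mm above the underside), z up. Hub 48 mm across, 30 mm high, flat top, vertical through-bore 19 mm. Along +x, centred 68 mm away, the lens in a black rim (52 mm across, top 10 mm above the underside). Along -x, centred 66 mm away, a red upright grip block 16 x 16 mm, top 27 mm above the underside. Arms between them 8 mm high.
- clip_eye (a point): Spring clip lying flat, 5 mm thick: centre of its eye, half-way up (2.5 mm above the underside), z up. The steel fork opens along +x, its flared lips end 17 mm ahead; the orange handle (12 mm wide, 5 mm thick) runs along -x and carries an upright orange grip block 16 x 16 mm, centred 68 mm behind the eye, from 5 to 27 mm above the underside.
- magnifier: The whole magnifier arm, about 180 g, balanced about its hub; origin under the hub centre.
- clip: The whole spring clip, 54 g; origin under the eye. Its two jaws are sprung (gap at the lips 8 mm, eye 12 mm): pushed level along its +x onto the 11 mm core of a groove they spread and snap behind it at about 5 to 15 N; the eye is then on the post axis. Laid on the magnifier's hub top, the clip is at the right height for the groove.
- tray_a: The whole tray, 140 g; origin under the hub centre.
- tray_b: The whole tray, 140 g; origin under the hub centre.
- tray_c: The whole tray, 140 g; origin under the hub centre.
- spool: Bystander: spool of solder, 52 mm diameter, 42 mm high; origin under its centre.
- flux: Bystander: teal flux bottle, 36 mm diameter, 100 mm high; origin under its centre.
- board: Bystander: green circuit board, 90 x 60 mm; origin under its centre.
- bit_block: Bystander: black block of screwdriver bits, 70 x 45 x 36 mm; origin under its centre.
- tin: Bystander: round tip-cleaning tin, 60 mm diameter, 25 mm high; origin under its centre.
- driver: Bystander: screwdriver, 160 mm long; origin at mid-length.
- tweezers: Bystander: dark tweezers, 110 mm long, 6 mm high; origin under the middle.
There are look-alikes about, which are no part of the job. What is meant by the tray_c is not pink, and is the smaller of those in its own colour.

How it is judged:
By the outcome, as a careful person would: the job done as asked, in the order asked, and still so for the second after the job is handed in, with the robot touching nothing.
Of tray_a, tray_b, tray_c only 2 to 3 are there at a start; the rules pass over those that are not, and their reading is None.
At some moment in a run one of tray_a, tray_b, tray_c, magnifier, clip may be knocked a few centimetres aside while the robot is not near it.
It also fails if it takes over 210 s, if anything falls off the work surface, if the arm or the gripper's body presses on something with over 40 N, if the wrist force passes 120 N, or if a joint passes its speed limit or range.

### The arm

A 7-joint arm with a two-finger parallel gripper is mounted at the origin on the work surface. World frame = base frame: x ahead of the robot, y to its left, z up, the work surface at z = 0. Lengths are in m, angles in rad, forces in N, time in s.
With the tool pointing down it reaches from about 0.4 to 0.85 m from the base axis. Payload 4.5 kg.
Tool frame: the origin (TCP) lies on the centre line of the jaws, within the pads' length; the fingertips stand r.tcp_to_tips ahead of it and the grasp point (between the pads) lies 11 mm behind it (r.tcp_to_tips is the distance from the TCP to the fingertips, in m); y points along the fingers, x is the direction in which the jaws open and shut, and the axes are right-handed (so a half turn about y gives the same grasp; the last joint's range is limited). The gripper opens to 88 mm and grips with 3 to 60 N. Pads are 18 mm wide; open, the fingers measure 123 mm over their backs; the gripper's body (75 mm by 187 mm) begins 45 mm behind the grasp point.
Start: joints at [1.17, 0.689, -0.195, 1.565, 0.157, 0.902, -0.215], TCP at [0.263, -0.567, 0.247] pointing down, gripper open.
Joint ranges: [-3.01, 3.01], [-0.46, 2.08], [-1.47, 1.51], [0.13, 2.56], [-1, 4.14], [0.04, 2.09], [-2.66, 2.66]. Speed limits (rad/s): [2.57, 2.57, 3.14, 3.14, 3.14, 3.14, 3.14].

### API

Orientations are given as a unit quaternion [x, y, z, w].
In Python, from plant import r gives the robot as it stands. The module is installed in compiled form; this text tells all that it offers.
- The arm moves only by the shell command python3 -m inch 'ROWS' [OPENING] [FORCE]. ROWS is text: rows parted by semicolons, each of 4 numbers parted by spaces: the shift along the tool's x, y, z in mm, then the turn about the tool's y in degrees. In form: x y z spin; .... A call has 1 to 10 rows; each row is the pose to reach, as a shift and turn from the pose commanded when the call began, along the tool's axes at that moment; what a row does not reach only later rows make up. A row lasts 1/10 s, in which the tool goes at most 50 mm and 8.59 degrees, less where a joint would pass 70% of its speed; a pose out of reach is approached as far as the arm can. A call with a gripper value outside its range is refused whole. OPENING is the gripper command: -1 is shut, 1 is fully open, values between are in proportion, set as the call begins (- or left out, the last holds). The fingers move at their own pace and stop on an object; FORCE is the grip in N (left out, the last holds). Time passes only in rows, so rows that repeat a pose let the fingers close. It gives the time, the measured TCP pose, the force and the opening at its end, in the units of the state.
- r.get_state(): the state, without advancing time (a new reading comes with each control period).
- r.snapshot(name): name is "scene" or "top"; returns a dict with "frame" (384x512x3 uint8, red, green, blue), "intrinsics" (3x3 intrinsics, pixels), "dist_coeffs" ([k1, k2, p1, p2, k3] as OpenCV has them; the pictures are not rectified), "R" (3x3) and "t" (3): a world point X has camera coordinates R X + t. Camera axes: x right, y down, z forward; pixel columns grow to the right and rows downward; lengths in m; the calibration is good to about 2 mm. A picture is of the moment at which its call begins. There is no depth.
- r.finish_job(): hands the job in, once; it reports no verdict.
Trained networks look in the newest picture that a camera, given by its name, has taken for a name from the list of things; names that differ only in an ending like _2 or _b are one class to them, and where a whole thing is asked for, a point or a joint stands for the part that bears it (a point fixed in the world has none). Each returns a list of dicts, best first, with "p" (0 to 1); they miss things now and then, are a little off and sometimes report something else, mostly with a low value. They report only what shows in the picture. A call takes as long as a camera call. They do not tell look-alikes from the thing itself.
- r.trace(camera, name): "region" (384x512 bool, what is visible of it) and "centre" ([row, column] in pixels, amid what is visible of it).
- r.tip_of(camera, name): "centre" ([row, column] in pixels: a listed point, or the origin of a listed thing).
The state is a dict: "clock": time; "q": joint angles; "qd": joint speeds; "joint_torque": joint torques, N m; "tool_pos": TCP position; "eef_rot": TCP orientation; "contact_force": force on the tool from outside, world axes, zero at the start; "moment": the same for the moment, N m; "opening": opening from 0.0 (shut) to 1.0 (fully open).
Only numpy, scipy, OpenCV 4.12 (cv2) and the standard library are available. Lean on these libraries where they do the work, as an engineer would, in place of code of your own. Each camera call takes 0.05 s, during which the arm holds its last target.

## Working session

There is one attempt and no reset: what is moved stays moved. The work goes in short steps, Python scripts to look and compute and a shell command to move; the robot and the scene stay as the last step left them, time stands still between calls to the robot, and variables do not carry over. Pictures are saved under pics/ and viewed, and the job is handed in when it is done.

```bash
mkdir -p pics
python3 - <<'E'
from plant import r
import cv2
print(r.get_state(), r.tcp_to_tips)
for n in("scene","top"):
    s=r.snapshot(n); cv2.imwrite(f"pics/{n}0.png",cv2.cvtColor(s["frame"],cv2.COLOR_RGB2BGR))
    print(n,s["intrinsics"],s["dist_coeffs"],s["R"],s["t"])
E
```

```text
{'clock': 0.0, 'q': array([ 1.16977794,  0.68996044, -0.19450658,  1.56630372,  0.15731548,
        0.90250286, -0.21509495]), 'qd': array([ 0.00030993, -0.00024926, -0.00018807,  0.00078424,  0.00122554,
        0.00045959, -0.00046627]), 'joint_torque': array([-5.43439328e-04, -5.27567983e+01, -1.26679972e+00, -1.53428704e+01,
       -5.26358304e-02,  6.56971257e-03,  1.83511388e-04]), 'tool_pos': array([ 0.26297653, -0.56632415,  0.24593527]), 'eef_rot': array([-0.59580285,  0.38091034, -0.37979571,  0.59639039]), 'contact_force': array([ 0.3615153 ,  0.93787876, -0.07357204]), 'moment': array([-0.03361963, -0.02884634,  0.00269334]), 'opening': 1.0023677355007956} 0.008
scene [[373.35721545   0.         251.86310772]
 [  0.         373.35721545 192.68196188]
 [  0.           0.           1.        ]] [-0.06388286  0.          0.          0.          0.        ] [[-0.73904229  0.67356435  0.01129446]
 [ 0.53219037  0.59404031 -0.60323256]
 [-0.41302531 -0.43980357 -0.79748537]] [ 0.36608512 -0.25391757  1.33579781]
top [[498.6613401    0.         252.75810519]
 [  0.         498.6613401  191.73436335]
 [  0.           0.           1.        ]] [-0.17233845  0.          0.          0.          0.        ] [[ 0.02500527 -0.99961833  0.01174471]
 [-0.98844554 -0.0264793  -0.14924565]
 [ 0.14949968 -0.00787708 -0.9887304 ]] [0.04562881 0.57024553 1.46280514]
```

View pics/scene0.png

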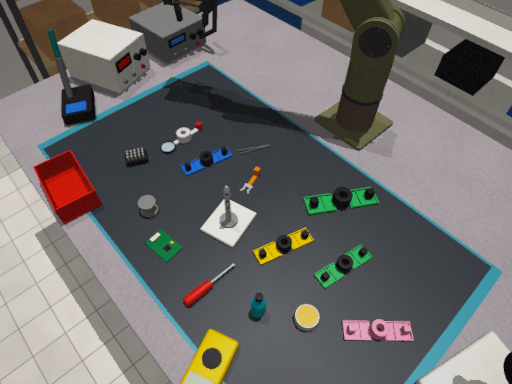

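View pics/top0.png

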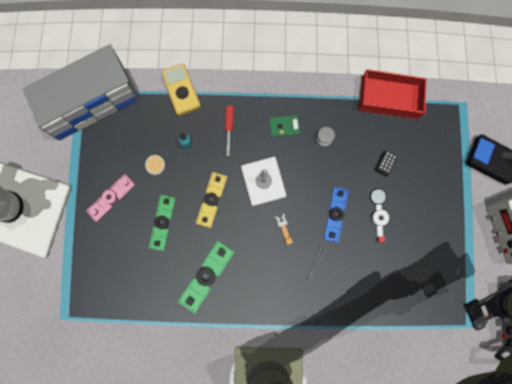

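```bash
cat > h.py <<'E'
from plant import r
import cv2, numpy as np
from scipy.spatial.transform import Rotation as Ro
from scipy.optimize import least_squares
def snap(n):
    s=r.snapshot(n); s["bgr"]=cv2.cvtColor(s["frame"],cv2.COLOR_RGB2BGR); return s
def ray(s,uv):
    p=cv2.undistortPoints(np.array(uv,float).reshape(-1,1,2),s["intrinsics"],s["dist_coeffs"]).reshape(-1,2)
    d=np.c_[p,np.ones(len(p))]@s["R"]; return -s["R"].T@s["t"],d
def onz(s,uv,z):
    c,d=ray(s,uv); return c+d*((z-c[2])/d[:,2])[:,None]
def proj(s,X):
    return cv2.projectPoints(np.array(X,float).reshape(-1,1,3),cv2.Rodrigues(s["R"])[0],s["t"],s["intrinsics"],s["dist_coeffs"])[0].reshape(-1,2)
def tri(ss,uvs):
    A=np.zeros((3,3));b=np.zeros(3)
    for s,uv in zip(ss,uvs):
        c,d=ray(s,[uv]);d=d[0]/np.linalg.norm(d[0]);P=np.eye(3)-np.outer(d,d);A+=P;b+=P@c
    return np.linalg.solve(A,b)
def pts(cam,name,s,z,minp=.3):
    return [(round(o["p"],2),np.round(onz(s,[o["centre"][::-1]],z)[0]*1000,1), np.round(o["centre"],1)) for o in r.tip_of(cam,name) if o["p"]>minp]
def tool():
    st=r.get_state();R=Ro.from_quat(st["eef_rot"]).as_matrix()
    return st,R
def yaw(R): # world yaw of tool x axis, deg
    return np.degrees(np.arctan2(R[1,0],R[0,0]))
def go(x,y,z,yw=None):
    """shift (mm) to TCP target in mm with tool-x yaw deg (mod 180), tool vertical"""
    st,R=tool();d=R.T@(np.array([x,y,z])/1000-st["tool_pos"])*1000
    out=[round(v,1) for v in d]
    if yw is not None:
        e=(yw-yaw(R)+90)%180-90      # world turn needed; tool y is down so sign flips
        out.append((round(-e,1),"alt",round(-e+(180 if e>0 else -180),1)))
    print("t",round(st["clock"],1),"pos",np.round(st["tool_pos"]*1000,1),"yaw",round(yaw(R),1),"q7",round(st["q"][6],2),"F",np.round(st["contact_force"],1),"open",round(st["opening"],3)," ->",out)
E
python3 - <<'E'
from h import *
st,R=tool();print(np.round(R,3))
for cam in("top","scene"):
    s=snap(cam)
    for n,z in (("post_seat",.02),("post_tip",.17),("tray_a_hub",.015),("tray_b_hub",.015),("tray_c_hub",.015),("magnifier_hub",.015),("clip_eye",.0025),("tray_c",0),("clip",0)):
        print(cam,n,pts(cam,n,s,z))
E
```

```text
[[ 0.421 -0.001  0.907]
 [-0.907  0.001  0.421]
 [-0.002 -1.    -0.   ]]
top post_seat [(0.89, array([608.5,  24.7,  20. ]), array([180.4, 264.6])), (0.44, array([ 670.4, -350. ,   20. ]), array([164.3, 384.1]))]
top post_tip [(0.85, array([605.1,  29.9, 170. ]), array([172.3, 264.6])), (0.52, array([480.7, -17. , 170. ]), array([217.3, 280.7])), (0.35, array([ 492.3, -282.4,  170. ]), array([215.4, 375.9]))]
top tray_a_hub [(0.86, array([ 507. , -201.3,   15. ]), array([215.2, 337.2])), (0.5, array([646.2, 366.5,  15. ]), array([165.9, 155. ])), (0.45, array([ 494.9, -326.5,   15. ]), array([220. , 377.1]))]
top tray_b_hub [(0.9, array([550.1, 177.4,  15. ]), array([198.1, 214.4]))]
top tray_c_hub [(0.92, array([551.5, 502.6,  15. ]), array([194.8, 110.2])), (0.78, array([471.3, 338.8,  15. ]), array([222.2, 160.9])), (0.55, array([302.7, 192.2,  15. ]), array([279.3, 206.7])), (0.38, array([ 666.7, -351.9,   15. ]), array([165.8, 384.3]))]
top magnifier_hub [(0.7, array([ 495.1, -332.9,   15. ]), array([220. , 379.1]))]
top clip_eye [(0.71, array([490.6, -19.5,   2.5]), array([219.
[... 899 characters left out ...]
04.6, -342.1,   15. ]), array([134.6, 182.2]))]
scene clip_eye [(0.7, array([462.6, 329.8,   2.5]), array([262.1, 343.5])), (0.47, array([490.6, -37.9,   2.5]), array([187.2, 244.7]))]
scene tray_c [(0.95, array([546.1, 183.8,   0. ]), array([245.5, 283.1])), (0.93, array([544.9, 504.5,   0. ]), array([331.4, 377.1])), (0.89, array([303.8, 196.1,   0. ]), array([200.7, 342.4])), (0.83, array([ 503.2, -202.4,    0. ]), array([160.1, 208.3])), (0.62, array([463.2, 332.4,   0. ]), array([263.3, 343.9])), (0.52, array([525.8, -83.6,   0. ]), array([185. , 226.4]))]
scene clip [(0.72, array([498.1, -21.3,   0. ]), array([192.2, 246.5])), (0.5, array([533.1, 185.3,   0. ]), array([243.1, 286.8]))]
```

Run:
```python
from h import *
a=snap("top");b=snap("scene")
def crop(s,c,w=32,h=32,k=8):
    x,y=c;return cv2.resize(s["bgr"][y-h:y+h,x-w:x+w],None,fx=k,fy=k,interpolation=cv2.INTER_CUBIC)
# half width 24 *8
top=np.hstack([crop(a,c,24,36) for c in((264,180),(380,216),(285,230),(162,222))])
bot=np.hstack([crop(b,c,24,36) for c in((228,212),(184,138),(252,180),(343,264))])
img=np.vstack([top,bot]);img=cv2.resize(img,None,fx=.52,fy=.52,interpolation=cv2.INTER_AREA);print(img.shape)
img=cv2.resize(img,(768,int(768*img.shape[0]/img.shape[1])))[:1200]
cv2.imwrite("pics/crops.png",cv2.resize(np.vstack([top,bot]),(400,600)));cv2.imwrite("pics/ctop.png",top);cv2.imwrite("pics/cbot.png",bot);print(top.shape)
```

```text
(599, 799, 3)
(576, 1536, 3)
```

View pics/ctop.png

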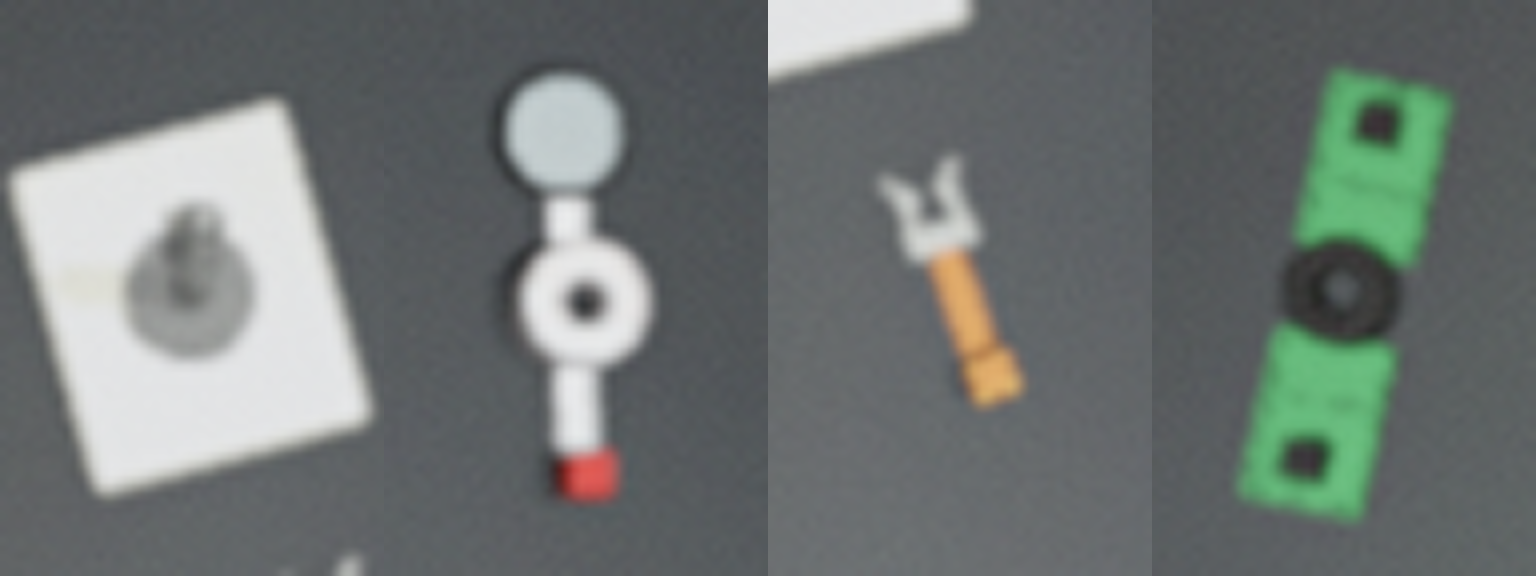

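View pics/cbot.png

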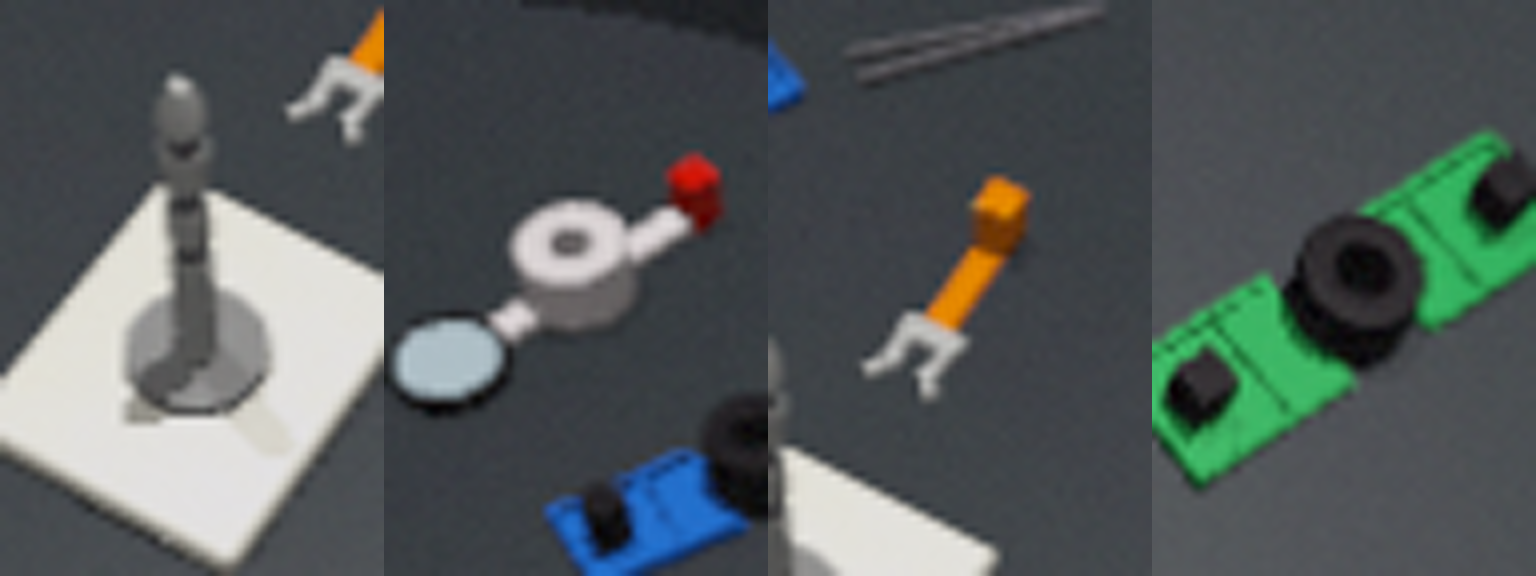

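```bash
cat >> h.py <<'E'
COL=dict(tray_a=((100,110,40),(125,255,255)),tray_b=((20,110,60),(32,255,255)),tray_c=((50,90,50),(80,255,255)),
 red=((172,110,60),(186,255,255)),orange=((8,110,60),(19,255,255)),white=((0,0,195),(180,40,255)))
def mask(s,col,X,rad,k=4):
    im=cv2.resize(s["bgr"],None,fx=k,fy=k,interpolation=cv2.INTER_CUBIC)
    h=cv2.cvtColor(im,cv2.COLOR_BGR2HSV);lo,hi=COL[col]
    m=cv2.inRange(h,lo,tuple(np.minimum(hi,255)))
    if hi[0]>180: m|=cv2.inRange(h,(0,lo[1],lo[2]),(hi[0]-180,hi[1],hi[2]))
    c=proj(s,[X])[0]; f=s["intrinsics"][0,0]/np.linalg.norm(s["R"]@np.array(X)+s["t"])
    z=np.zeros_like(m);cv2.circle(z,tuple(int(v*k+k/2) for v in c),int(rad*f*k),255,-1)
    m=cv2.morphologyEx(m&z,cv2.MORPH_OPEN,np.ones((5,5),np.uint8))
    n,l,stt,_=cv2.connectedComponentsWithStats(m)
    keep=[i for i in range(1,n) if stt[i,4]>60]
    m=np.isin(l,keep).astype(np.uint8)
    y,x=np.nonzero(m); p=np.c_[(x+.5)/k-.5,(y+.5)/k-.5].astype(np.float32)
    return p
def box(L,W,z0,z1,cx=0,cy=0):
    return np.array([[cx+a*L/2,cy+b*W/2,z] for a in(-1,1) for b in(-1,1) for z in(z0,z1)])
def fit(views,model,x0,free=(1,1,1)):
    """views: list of (s,pts). fit x,y,th of box so that its projected hull meets the mask hull"""
    hs=[]
    for s,p in views:
        h=cv2.convexHull(p).reshape(-1,2); q=[]
        for i in range(len(h)):
            a,b=h[i],h[(i+1)%len(h)];n=max(1,int(np.linalg.norm(b-a)/1));q+= [a+(b-a)*t/n for t in range(n)]
        hs.append((s,np.array(q,np.float32)))
    def res(v,per=False):
        c,sn=np.cos(v[2]),np.sin(v[2]);M=model.copy();M[:,:2]=model[:,:2]@np.array([[c,sn],[-sn,c]])+v[:2]
        o=[]
        for s,q in hs:
            g=cv2.convexHull(proj(s,M).astype(np.float32))
            o.append(np.array([cv2.pointPolygonTest(g,(float(a),float(b)),True) for a,b in q])/np.sqrt(len(q)))
        return o if per else np.concatenate(o)
    best=None
    sol=least_squares(res,x0,diff_step=1e-3,x_scale=[.01,.01,.1],loss="soft_l1",f_scale=.1)
    return sol.x,[round(float(np.sqrt((e**2).sum())),2) for e in res(sol.x,True)]
def initrect(s,p,z):
    w=onz(s,p,z)[:,:2].astype(np.float32);(c,d,a)=cv2.minAreaRect(w*1000)
    if d[0]<d[1]: a+=90
    return np.array([c[0]/1000,c[1]/1000,np.radians(a)])
def tray(n,x,y,ss,z0=0.,verbose=True):
    mod=box(.166,.046,z0,z0+.008)
    P=[(s,mask(s,n,(x,y,z0),.1)) for s in ss]
    i=initrect(P[0][0],P[0][1],z0+.006)
    outs=[]
    for v in (P,P[:1],P[1:]):
        if v: 
            f,e=fit(v,mod,i);outs.append(f)
            if verbose: print(n,np.round(f[:2]*1000,1),"th",round(np.degrees(f[2])%180,1),"rms",e)
    return outs[0]
def blob(col,X,rad,model,ss,th):
    P=[(s,mask(s,col,X,rad)) for s in ss]
    for v in (P,P[:1],P[1:]):
        f,e=fit(v,model,np.array([X[0],X[1],th])); print(col,np.round(f[:2]*1000,1),"th",round(np.degrees(f[2])%90,1),"rms",e)
E
python3 - <<'E'
from h import *
ss=[snap("top"),snap("scene")]
tray("tray_a",.507,-.203,ss);tray("tray_b",.547,.185,ss);tray("tray_c",.475,.34,ss)
blob("white",(.613,.025,.01),.1,box(.110,.130,0,.014),ss,np.radians(10))
blob("red",(.43,-.335,.02),.03,box(.016,.016,.008,.027),ss,0)
blob("orange",(.425,-.05,.02),.025,box(.016,.016,.005,.027),ss,0.3)
E
```

```text
Traceback (most recent call last):
  File "h.py", line 75, in tray
    P=[(s,mask(s,n,(x,y,z0),.1)) for s in ss]
          ~~~~^^^^^^^^^^^^^^^^^
  File "h.py", line 39, in mask
    m=cv2.inRange(h,lo,tuple(np.minimum(hi,255)))
cv2.error: OpenCV(4.12.0) :-1: error: (-5:Bad argument) in function 'inRange'
> Overload resolution failed:
>  - upperb is not a numerical tuple
>  - Expected Ptr<cv::UMat> for argument 'upperb'
```

```bash
sed -i 's/m=cv2.inRange(h,lo,tuple(np.minimum(hi,255)))/m=cv2.inRange(h,lo,hi)/' h.py
python3 - <<'E'
from h import *
ss=[snap("top"),snap("scene")]
tray("tray_a",.507,-.203,ss);tray("tray_b",.547,.185,ss);tray("tray_c",.475,.34,ss)
blob("white",(.613,.025,.01),.1,box(.110,.130,0,.014),ss,np.radians(10))
blob("red",(.43,-.335,.02),.03,box(.016,.016,.008,.027),ss,0)
blob("orange",(.425,-.05,.02),.025,box(.016,.016,.005,.027),ss,0.3)
E
```

```text
tray_a [ 511.4 -200.4] th 169.1 rms [0.58, 0.74]
tray_a [ 511.4 -199. ] th 169.3 rms [0.42]
tray_a [ 511. -203.] th 168.9 rms [0.48]
tray_b [547.4 186.4] th 164.2 rms [0.49, 0.53]
tray_b [547.7 187.9] th 164.3 rms [0.21]
tray_b [547.  184.9] th 164.3 rms [0.31]
tray_c [471.5 336.6] th 170.2 rms [0.49, 0.52]
tray_c [471.9 338.1] th 170.3 rms [0.22]
tray_c [471.2 335.5] th 170.3 rms [0.35]
white [611.6  19.8] th 20.1 rms [3.38, 3.13]
white [609.6  27.9] th 7.7 rms [3.02]
white [612.9  15.1] th 20.7 rms [3.4]
red [ 436.3 -337.7] th 0.0 rms [0.33, 0.6]
red [ 435.5 -337.1] th 0.0 rms [0.25]
red [ 437.1 -338.7] th 0.0 rms [0.56]
orange [431.3 -50.4] th 3.3 rms [1.65, 1.08]
orange [432.8 -49.2] th 79.1 rms [1.47]
orange [428.9 -53.1] th 22.9 rms [0.9]
```

Run:
```python
from h import *
ss=[snap("top"),snap("scene")]
blob("white",(.613,.025,.01),.092,box(.130,.110,0,.014),ss,np.radians(16))
# post: annotated guess
for s,n in zip(ss,("top","scene")):
    for z in(.02,.17): print(n,z,np.round(proj(s,[(.613,.025,z)]),1))
    print([ (round(o["p"],2),np.round(o["centre"],1)) for o in r.tip_of(n,"post_seat")+r.tip_of(n,"post_tip")])
# collar/tip: refine with edges -> big crops with candidate overlay
def ov(s,x,y,k=8):
    c=proj(s,[(x,y,.06)])[0].astype(int);o=c-[24,32]
    im=cv2.resize(s["bgr"][o[1]:o[1]+64,o[0]:o[0]+48],None,fx=k,fy=k,interpolation=cv2.INTER_CUBIC)
    t=np.linspace(0,2*np.pi,40)
    for z,R in((.02,.026),(.157,.008),(.17,.003)):
        q=proj(s,np.c_[x+R*np.cos(t),y+R*np.sin(t),0*t+z]);q=((q-o+.5)*k).astype(np.int32)
        cv2.polylines(im,[q.reshape(-1,1,2)],True,(0,0,255),1)
    return im
cv2.imwrite("pics/post.png",np.hstack([ov(ss[0],.613,.025),ov(ss[1],.613,.025)]))
```

```text
white [609.2  27. ] th 16.9 rms [0.67, 1.68]
white [609.8  28.5] th 16.9 rms [0.55]
white [606.6  23.2] th 16.9 rms [1.49]
top 0.02 [[264.5 179. ]]
top 0.17 [[266.4 169.5]]
[(0.69, array([177.8, 267.1])), (0.66, array([172.1, 266.9])), (0.66, array([220.6, 379.5]))]
scene 0.02 [[227.2 219.2]]
scene 0.17 [[224.7 186.5]]
[(0.64, array([221.4, 225. ])), (0.57, array([186.1, 225.4]))]
```

View pics/post.png

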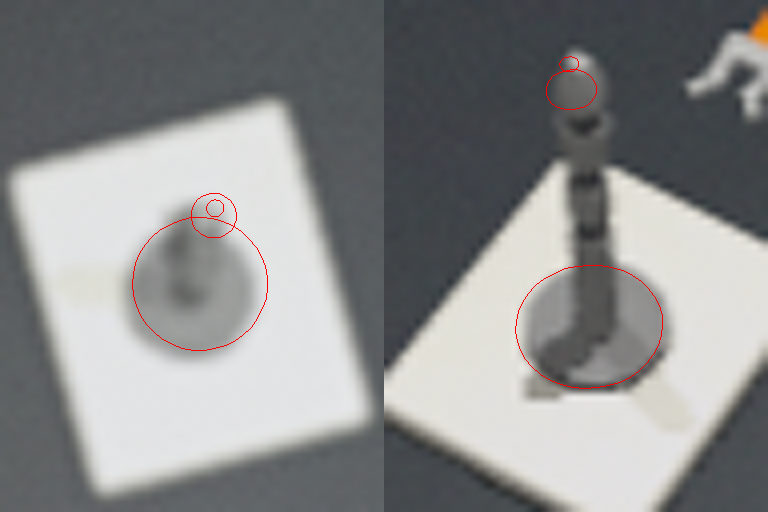

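Run:
```python
from h import *
go(484,204,200,74.2)
```

```text
t 1.7 pos [ 263.3 -566.9  246.7] yaw -65.1 q7 -0.22 F [ 0.3 -0.2 -0.2] open 1.0  -> [np.float64(-606.2), np.float64(46.7), np.float64(524.9), (np.float64(40.7), 'alt', np.float64(-139.3))]
```

```bash
python3 -m inch '-606 0 525 41;-606 0 525 41;-606 0 525 41;-606 0 525 41;-606 0 525 41;-606 0 525 41;-606 0 525 41;-606 0 525 41;-606 0 525 41;-606 0 525 41'
python3 - <<'E'
from h import *
go(484,204,200,74.2)
E
```

```text
clock: 2.7
tool_pos: [0.4016, -0.0842, 0.247]
eef_rot: [0.425, -0.565, 0.565, -0.425]
contact_force: [0.3, -0.2, 0.5]
opening: 0.999
t 2.7 pos [401.6 -84.2 247. ] yaw -106.1 q7 -1.69 F [ 0.3 -0.2  0.5] open 0.999  -> [np.float64(-299.8), np.float64(47.1), np.float64(-0.8), (np.float64(-0.3), 'alt', np.float64(179.7))]
```

```bash
python3 -m inch '-300 0 0 180;-300 0 0 180;-300 0 0 180;-300 0 0 180;-300 0 0 180;-300 0 0 180;-300 0 0 180;-300 0 0 180;-300 0 0 180;-300 0 0 180'
python3 - <<'E'
from h import *
go(484,204,100,74.2)
E
```

```text
clock: 3.7
tool_pos: [0.4842, 0.2022, 0.2467]
eef_rot: [0.697, -0.121, 0.122, -0.697]
contact_force: [0.7, 0.8, -0.1]
opening: 1.003
t 3.7 pos [484.2 202.2 246.7] yaw -19.8 q7 -1.1 F [ 0.7  0.8 -0.1] open 1.003  -> [np.float64(-0.9), np.float64(146.7), np.float64(1.6), (np.float64(86.0), 'alt', np.float64(-94.0))]
```

```bash
python3 -m inch '0 0 0 -8;0 20 0 -17;0 40 0 -25;-1 60 1 -34;-1 80 1 -42;-1 100 1 -51;-1 100 1 -60;-1 100 1 -68;-1 100 1 -77;-1 100 1 -85'
python3 -m inch '0 0 0 -9;0 0 0 -9;0 0 0 -9'
python3 - <<'E'
from h import *
go(484,204,100,74.2)
ss=[snap("top"),snap("scene")]
tray("tray_b",.547,.185,ss)
for s,n in zip(ss,("top","scene")):
    c=proj(s,[(.5,.2,.1)])[0].astype(int);o=np.maximum(c-[50,50],0)
    cv2.imwrite(f"pics/b1{n}.png",cv2.resize(s["bgr"][o[1]:o[1]+100,o[0]:o[0]+100],None,fx=5,fy=5,interpolation=cv2.INTER_CUBIC))
E
```

```text
clock: 4.7
tool_pos: [0.4839, 0.2033, 0.1467]
eef_rot: [0.596, 0.381, -0.381, -0.596]
contact_force: [0.5, -0.4, -0.9]
opening: 0.999
clock: 5.0
tool_pos: [0.4837, 0.2032, 0.1467]
eef_rot: [-0.566, -0.424, 0.424, 0.566]
contact_force: [-0.6, 1.0, -0.9]
opening: 0.997
t 5.0 pos [483.7 203.2 146.7] yaw 73.6 q7 0.02 F [-0.6  1.  -0.9] open 0.997  -> [np.float64(0.8), np.float64(46.7), np.float64(-0.0), (np.float64(-0.6), 'alt', np.float64(179.4))]
tray_b [547.2 185.4] th 165.2 rms [2.3, 0.43]
tray_b [613.6 178.8] th 64.6 rms [3.41]
tray_b [547.  184.9] th 164.3 rms [0.33]
```

View pics/b1top.png

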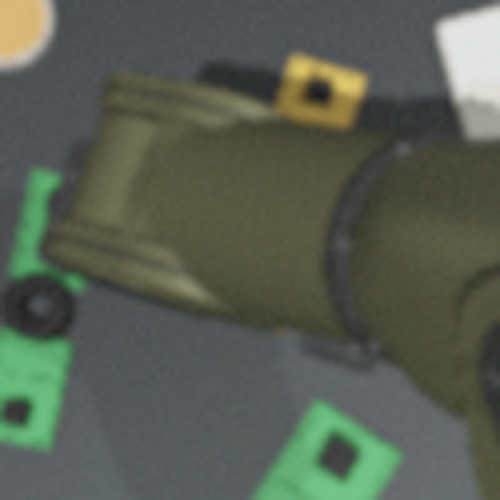

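View pics/b1scene.png

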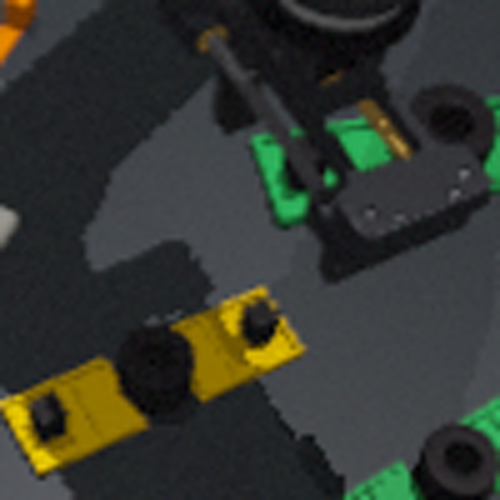

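```bash
python3 -m inch '1 40 0 0;1 80 0 0;1 110 0 0;1 128 0 0;1 128 0 0;1 128 0 0'
python3 - <<'E'
from h import *
go(484,204,18,74.2)
ss=[snap("scene")]
cv2.imwrite("pics/b2.png",cv2.resize(ss[0]["bgr"][180:280,220:360],None,fx=5,fy=5,interpolation=cv2.INTER_CUBIC))
E
```

```text
clock: 5.7
tool_pos: [0.484, 0.2046, 0.0191]
eef_rot: [0.566, 0.425, -0.425, -0.565]
contact_force: [0.6, -0.5, -0.5]
opening: 1.0
t 5.7 pos [484.  204.6  19.1] yaw 73.8 q7 -0.22 F [ 0.6 -0.5 -0.5] open 1.0  -> [np.float64(-0.6), np.float64(1.1), np.float64(-0.2), (np.float64(-0.4), 'alt', np.float64(179.6))]
```

View pics/b2.png

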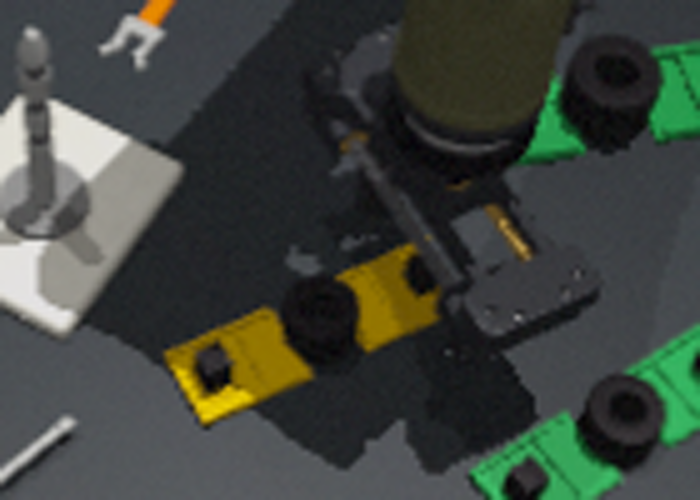

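```bash
python3 -m inch '0 1 0 0;0 1 0 0;0 1 0 0;0 1 0 0;0 1 0 0;0 1 0 0;0 1 0 0;0 1 0 0;0 1 0 0;0 1 0 0' -1 40
python3 - <<'E'
from h import *
go(484,204,18,74.2)
tray("tray_b",.547,.185,[snap("scene")])
E
```

```text
clock: 6.75
tool_pos: [0.4838, 0.2043, 0.0177]
eef_rot: [-0.565, -0.425, 0.425, 0.565]
contact_force: [-0.5, 0.4, 0.0]
opening: 0.178
t 6.8 pos [483.8 204.3  17.7] yaw 73.8 q7 -0.22 F [-0.5  0.4  0. ] open 0.178  -> [np.float64(-0.3), np.float64(-0.3), np.float64(-0.3), (np.float64(-0.4), 'alt', np.float64(179.6))]
tray_b [554.2 181.7] th 163.8 rms [1.14]
tray_b [554.2 181.7] th 163.8 rms [1.14]
```

```bash
python3 -m inch '0 -10 0 0;0 -30 0 0;0 -65 0 0;0 -105 0 0;0 -150 0 0;0 -190 0 0;0 -197 0 0;0 -197 0 0;0 -197 0 0;0 -197 0 0'
python3 - <<'E'
from h import *
go(610-63.5,28+18,215,73.8)
s=snap("scene");t=snap("top")
cv2.imwrite("pics/b3.png",np.hstack([cv2.resize(x["bgr"],None,fx=1.5,fy=1.5)[0:576] for x in(s,)]))
cv2.imwrite("pics/b3t.png",cv2.resize(t["bgr"],None,fx=1.5,fy=1.5))
E
```

```text
clock: 7.8
tool_pos: [0.4829, 0.2034, 0.2131]
eef_rot: [-0.565, -0.423, 0.426, 0.565]
contact_force: [0.1, 0.2, -1.2]
opening: 0.173
t 7.8 pos [482.9 203.4 213.1] yaw 73.8 q7 0.13 F [ 0.1  0.2 -1.2] open 0.173  -> [np.float64(-133.5), np.float64(-1.8), np.float64(-104.9), (np.float64(0.0), 'alt', np.float64(-180.0))]
```

View pics/b3.png

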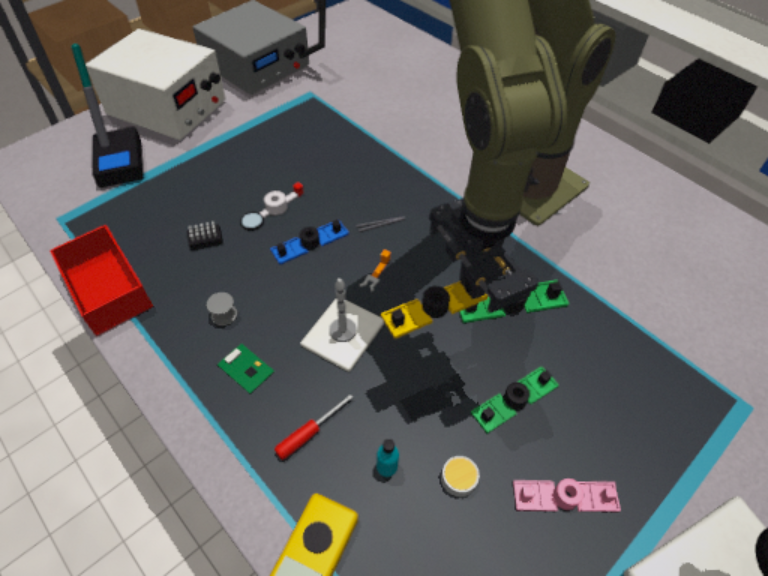

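View pics/b3t.png

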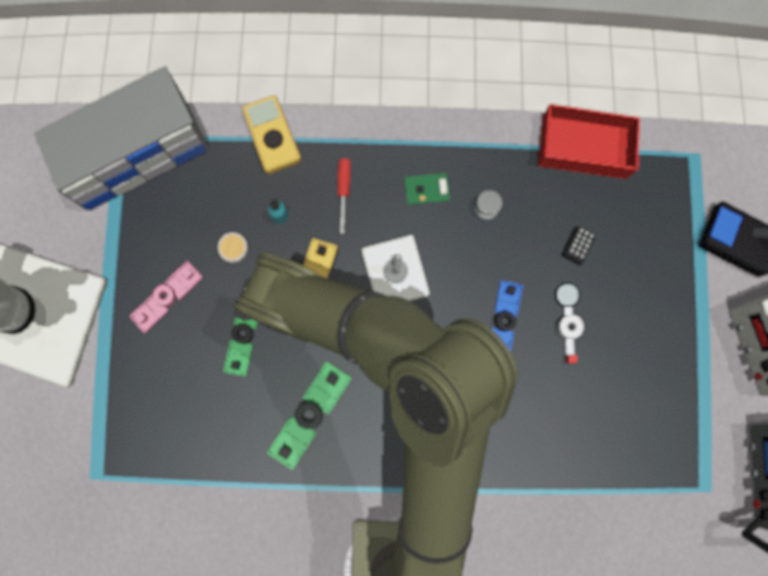

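```bash
python3 -m inch '-20 0 -16 0;-55 -2 -44 0;-90 -2 -72 0;-120 -2 -95 0;-133 -2 -105 0;-133 -2 -105 0;-133 -2 -105 0;-133 -2 -105 0'
python3 - <<'E'
from h import *
go(546.6,46.4,215,73.8)
s=snap("scene");t=snap("top")
c=(224,180)
cv2.imwrite("pics/b4.png",cv2.resize(s["bgr"][120:240,160:300],None,fx=5,fy=5,interpolation=cv2.INTER_CUBIC))
cv2.imwrite("pics/b4t.png",cv2.resize(t["bgr"][110:230,200:340],None,fx=5,fy=5,interpolation=cv2.INTER_CUBIC))
E
```

```text
clock: 8.7
tool_pos: [0.5469, 0.0496, 0.2167]
eef_rot: [-0.564, -0.426, 0.426, 0.565]
contact_force: [-1.1, 0.3, -1.5]
opening: 0.177
t 8.7 pos [546.9  49.6 216.7] yaw 74.0 q7 0.46 F [-1.1  0.3 -1.5] open 0.177  -> [np.float64(-3.1), np.float64(1.7), np.float64(-0.6), (np.float64(0.2), 'alt', np.float64(-179.8))]
```

View pics/b4.png

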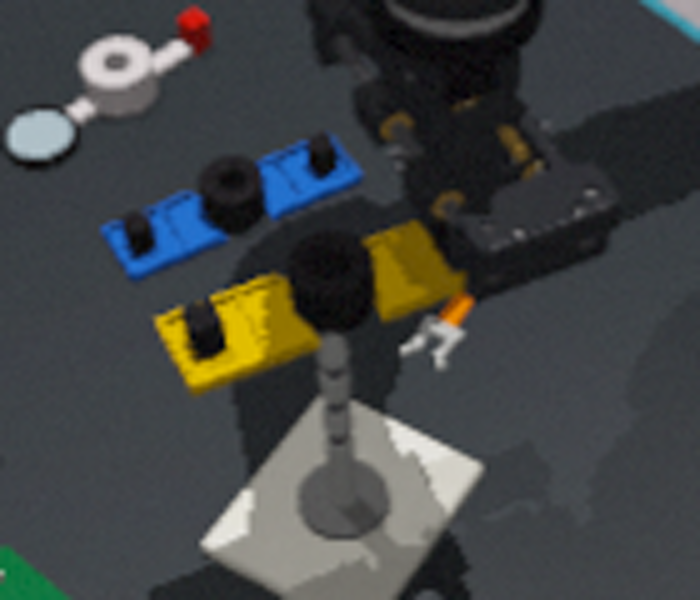

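View pics/b4t.png

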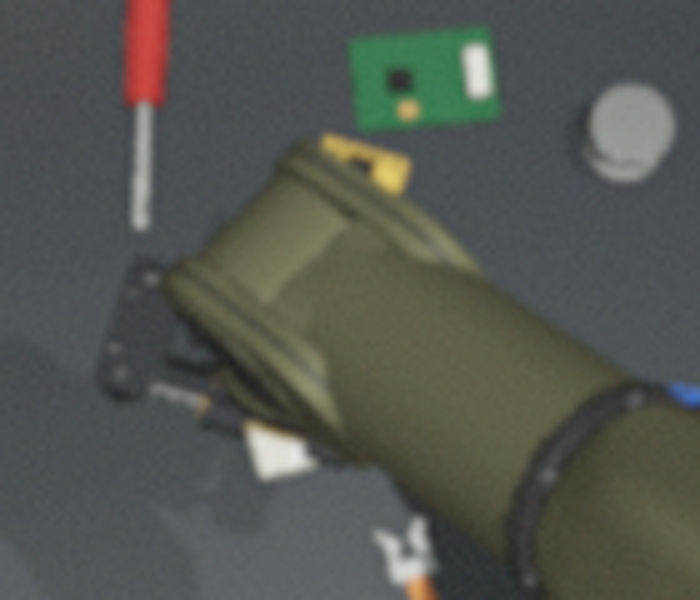

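```bash
python3 -m inch '-3 0 0 0;-3 0 0 0;-3 0 0 0'
cat >> h.py <<'E'
def overlay(s,circs,fn,o=(160,100),wh=(140,120),k=5,boxes=()):
    im=cv2.resize(s["bgr"][o[1]:o[1]+wh[1],o[0]:o[0]+wh[0]],None,fx=k,fy=k,interpolation=cv2.INTER_CUBIC)
    t=np.linspace(0,2*np.pi,60)
    for i,(x,y,z,R) in enumerate(circs):
        q=proj(s,np.c_[x+R*np.cos(t),y+R*np.sin(t),0*t+z]);q=((q-np.array(o)+.5)*k).astype(np.int32)
        cv2.polylines(im,[q.reshape(-1,1,2)],True,[(0,0,255),(255,255,0),(255,0,255)][i%3],1)
    cv2.imwrite(fn,im)
E
python3 - <<'E'
from h import *
go(546.6,46.4,215,73.8)
st,R=tool();p=st["tool_pos"];d=R[:,2]; d=d if d[0]>0 else -d
hx,hy=p[0]+.066*d[0],p[1]+.066*d[1];print(hx,hy)
s=snap("scene")
z=p[2]-.018
overlay(s,[(hx,hy,z+.03,.021),(.610,.028,.02,.026),(.610,.028,.157,.008),(hx+.062*.96,hy-.062*.277,z,.023)],"pics/b5.png")
E
```

```text
clock: 9.1
tool_pos: [0.5467, 0.0445, 0.2167]
eef_rot: [0.565, 0.425, -0.425, -0.565]
contact_force: [0.1, -0.1, -0.4]
opening: 0.182
t 9.1 pos [546.7  44.5 216.7] yaw 73.8 q7 0.47 F [ 0.1 -0.1 -0.4] open 0.182  -> [np.float64(1.8), np.float64(1.7), np.float64(0.6), (np.float64(0.0), 'alt', np.float64(-180.0))]
0.6101136404752814 0.02614539579624617
```

View pics/b5.png

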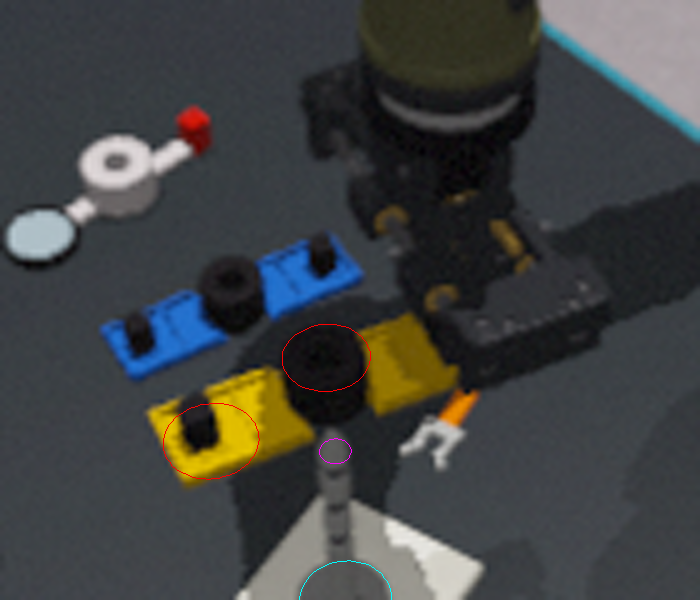

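```bash
python3 -m inch '1 0 0 0;1 10 0 0;1 20 0 0;1 27 0 0;1 34 0 0;1 40 0 0;1 46 0 0;1 46 0 0;1 46 0 0'
python3 - <<'E'
from h import *
go(546.6,46.4,38,73.8)
st,R=tool();p=st["tool_pos"];d=R[:,2]; d=d if d[0]>0 else -d
hx,hy=p[0]+.066*d[0],p[1]+.066*d[1];print(hx,hy)
s=snap("scene")
z=p[2]-.018
overlay(s,[(hx,hy,z+.03,.021),(.610,.028,.02,.026),(.610,.028,.157,.008),(hx+.062*.96,hy-.062*.277,z,.023)],"pics/b6.png")
E
```

```text
clock: 10.05
tool_pos: [0.5471, 0.0455, 0.1707]
eef_rot: [-0.565, -0.425, 0.425, 0.565]
contact_force: [-0.8, 0.1, -1.5]
opening: 0.18
t 10.1 pos [547.1  45.5 170.7] yaw 73.8 q7 0.4 F [-0.8  0.1 -1.5] open 0.18  -> [np.float64(0.7), np.float64(132.7), np.float64(0.8), (np.float64(0.0), 'alt', np.float64(-180.0))]
0.6105345987123267 0.027103434938662605
```

View pics/b6.png

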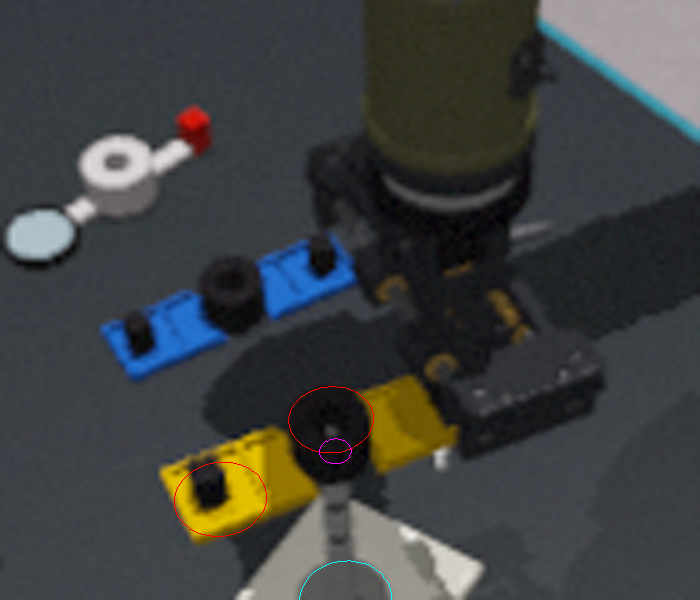

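```bash
python3 -m inch '0 6 0 0;0 12 0 0;0 18 0 0;0 24 0 0;0 30 0 0;0 30 0 0'
python3 -m inch '0 8 0 0;0 16 0 0;0 24 0 0;0 32 0 0;0 40 0 0;0 40 0 0'
python3 - <<'E'
from h import *
go(546.6,46.4,38,73.8);print(r.get_state()["moment"])
E
```

```text
clock: 10.7
tool_pos: [0.5465, 0.0452, 0.1397]
eef_rot: [-0.565, -0.424, 0.425, 0.566]
contact_force: [-0.8, -0.7, -1.0]
opening: 0.177
clock: 11.3
tool_pos: [0.5464, 0.0451, 0.0994]
eef_rot: [-0.565, -0.424, 0.425, 0.566]
contact_force: [-0.3, 0.5, -1.7]
opening: 0.176
t 11.3 pos [546.4  45.1  99.4] yaw 73.8 q7 0.3 F [-0.3  0.5 -1.7] open 0.176  -> [np.float64(1.4), np.float64(61.4), np.float64(0.0), (np.float64(0.0), 'alt', np.float64(-180.0))]
[ 0.07232087 -0.01129102  0.02241492]
```

```bash
python3 -m inch '0 8 0 0;0 16 0 0;0 24 0 0;0 32 0 0;0 40 0 0;0 48 0 0;0 54 0 0;0 58 0 0;0 58 0 0'
python3 -m inch '0 1 0 0;0 2 0 0;0 3 0 0;0 4 0 0;0 4 0 0;0 4 0 0'
python3 - <<'E'
from h import *
go(546.6,46.4,38,73.8);print(r.get_state()["moment"])
s=snap("scene")
overlay(s,[(.610,.028,.05,.021),(.610,.028,.17,.003)],"pics/b7.png",o=(160,130))
E
```

```text
clock: 12.2
tool_pos: [0.5468, 0.0453, 0.0422]
eef_rot: [-0.565, -0.424, 0.425, 0.565]
contact_force: [-0.3, -0.2, -1.4]
opening: 0.18
clock: 12.8
tool_pos: [0.5471, 0.0454, 0.0387]
eef_rot: [0.565, 0.425, -0.425, -0.565]
contact_force: [-0.1, -0.0, -1.1]
opening: 0.179
t 12.8 pos [547.1  45.4  38.7] yaw 73.8 q7 0.19 F [-0.1 -0.  -1.1] open 0.179  -> [np.float64(0.8), np.float64(0.7), np.float64(0.8), (np.float64(0.0), 'alt', np.float64(-180.0))]
[ 0.05801415 -0.03926339 -0.00408349]
```

View pics/b7.png

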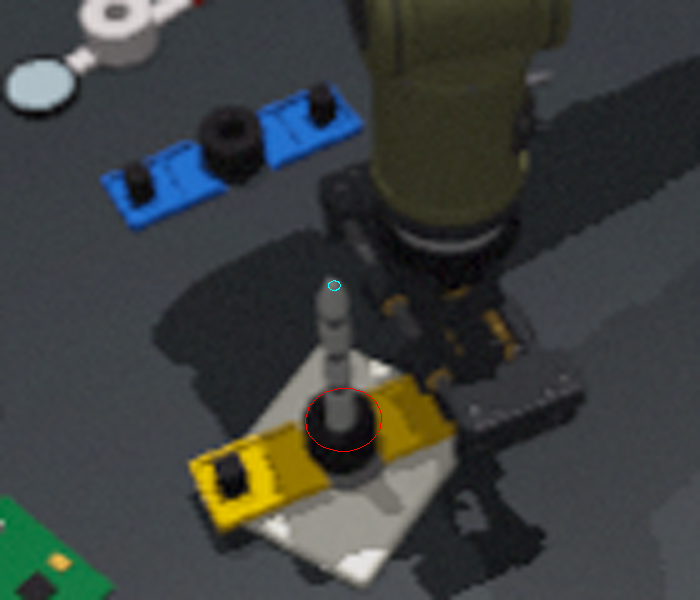

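Tray's hub is round the post, just above the collar (hub at (341,425) in the crop). Ease down till the load goes off.

```bash
python3 -m inch '0 0.5 0 0;0 1 0 0;0 1 0 0;0 1 0 0'
python3 -m inch '0 0.5 0 0;0 1 0 0;0 1 0 0;0 1 0 0'
python3 -m inch '0 0.5 0 0;0 1 0 0;0 1 0 0;0 1 0 0'
```

```text
clock: 13.25
tool_pos: [0.5471, 0.0454, 0.0378]
eef_rot: [0.565, 0.425, -0.425, -0.565]
contact_force: [-0.8, 0.4, -0.6]
opening: 0.175
clock: 13.65
tool_pos: [0.547, 0.0455, 0.0373]
eef_rot: [0.565, 0.425, -0.425, -0.565]
contact_force: [-2.4, 0.4, 6.1]
opening: 0.176
clock: 14.05
tool_pos: [0.5469, 0.0456, 0.0368]
eef_rot: [0.565, 0.425, -0.425, -0.565]
contact_force: [-2.7, -0.0, 10.0]
opening: 0.173
```

```bash
python3 -m inch '0 -1 0 0;0 -1 0 0;0 -1 0 0;0 -1 0 0;0 -1 0 0' 1
python3 -m inch '0 -20 0 0;0 -60 0 0;0 -100 0 0;0 -140 0 0;0 -160 0 0;0 -160 0 0;0 -160 0 0'
python3 - <<'E'
from h import *
ss=[snap("top"),snap("scene")]
print("ontower");tray("tray_b",.61,.028,ss[1:],.02)
f=tray("tray_c",.475,.34,ss[1:]);f=tray("tray_c",.475,.34,ss)
overlay(ss[1],[(.610,.028,.05,.021),(.610,.028,.17,.003)],"pics/b8.png",o=(160,130))
go(406.5,348,130,80.2)
E
```

```text
clock: 14.55
tool_pos: [0.5471, 0.0453, 0.0365]
eef_rot: [-0.565, -0.425, 0.425, 0.565]
contact_force: [-1.4, 0.3, -0.5]
opening: 0.605
clock: 15.25
tool_pos: [0.5469, 0.045, 0.1965]
eef_rot: [0.566, 0.425, -0.425, -0.565]
contact_force: [-0.7, -0.2, 0.0]
opening: 1.0
ontower
tray_b [610.5  24.7] th 164.3 rms [0.41]
tray_b [610.5  24.7] th 164.3 rms [0.41]
tray_c [471.1 335.4] th 170.3 rms [0.36]
tray_c [471.1 335.4] th 170.3 rms [0.36]
tray_c [471.5 336.6] th 170.2 rms [0.49, 0.53]
tray_c [471.9 338. ] th 170.3 rms [0.25]
tray_c [471.1 335.4] th 170.3 rms [0.36]
t 15.3 pos [546.3  44.9 195.4] yaw 73.8 q7 0.44 F [ 0.   0.1 -0.7] open 1.001  -> [np.float64(252.3), np.float64(65.5), np.float64(218.5), (np.float64(-6.4), 'alt', np.float64(173.6))]
```

View pics/b8.png

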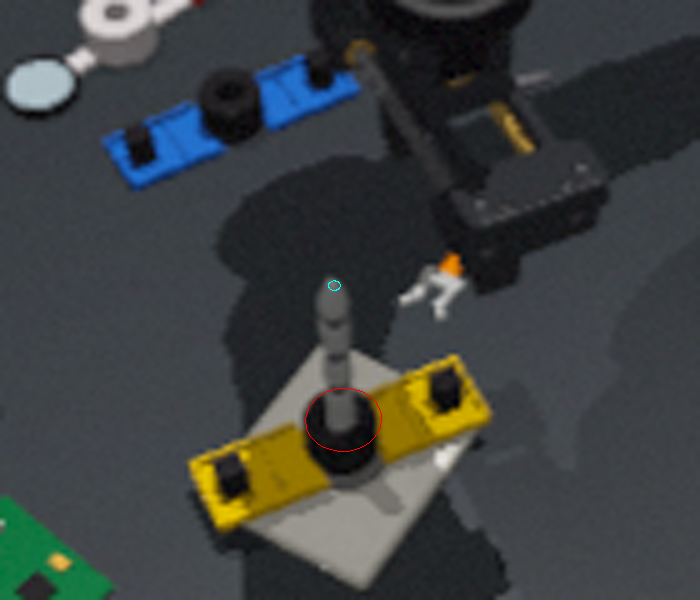

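```bash
python3 -m inch '38 0 33 -1;76 5 65 -2;114 20 98 -3;152 40 131 -4;190 65 164 -5;225 65 195 -6;252 65 218 -6;252 65 218 -6;252 65 218 -6;252 65 218 -6'
python3 - <<'E'
from h import *
go(406.5,348,18,80.2)
s=snap("scene");f=tray("tray_c",.475,.34,[s])
overlay(s,[],"pics/c1.png",o=(270,180))
E
```

```text
clock: 16.35
tool_pos: [0.4082, 0.3462, 0.1307]
eef_rot: [0.543, 0.452, -0.454, -0.542]
contact_force: [0.3, 0.3, 0.4]
opening: 0.998
t 16.4 pos [408.2 346.2 130.7] yaw 79.7 q7 -0.18 F [0.3 0.3 0.4] open 0.998  -> [np.float64(1.8), np.float64(112.7), np.float64(2.0), (np.float64(-0.5), 'alt', np.float64(179.5))]
tray_c [471.3 335.5] th 170.3 rms [0.43]
tray_c [471.3 335.5] th 170.3 rms [0.43]
```

View pics/c1.png

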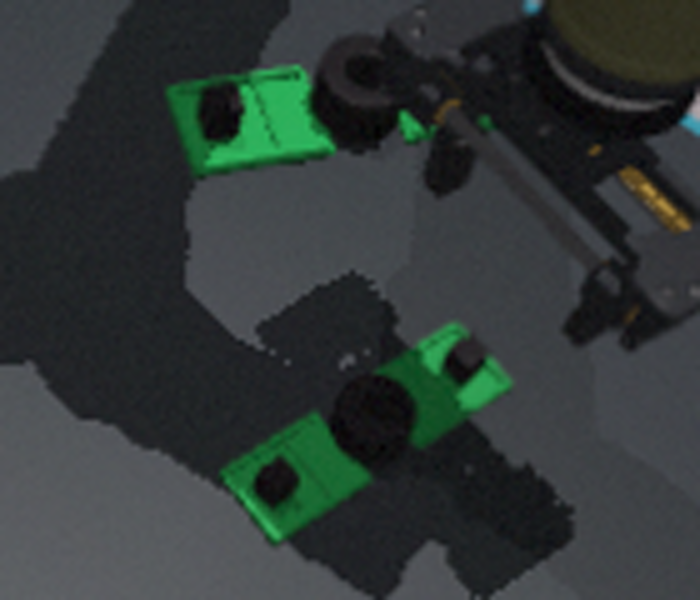

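```bash
python3 -m inch '2 30 2 -0.5;2 65 2 -0.5;2 95 2 -0.5;2 113 2 -0.5;2 113 2 -0.5;2 113 2 -0.5;2 113 2 -0.5'
python3 - <<'E'
from h import *
go(406.5,348,18,80.2)
s=snap("scene")
overlay(s,[],"pics/c2.png",o=(270,180))
E
python3 -m inch '0 0 0 0;0 0 0 0;0 0 0 0;0 0 0 0;0 0 0 0;0 0 0 0;0 0 0 0;0 0 0 0;0 0 0 0;0 0 0 0' -1 40
```

```text
clock: 17.1
tool_pos: [0.4071, 0.3505, 0.0198]
eef_rot: [-0.541, -0.456, 0.455, 0.541]
contact_force: [0.7, 0.2, 0.2]
opening: 0.998
t 17.1 pos [407.1 350.5  19.8] yaw 80.3 q7 -0.38 F [0.7 0.2 0.2] open 0.998  -> [np.float64(-2.5), np.float64(1.7), np.float64(0.2), (np.float64(0.1), 'alt', np.float64(-179.9))]
clock: 18.15
tool_pos: [0.4063, 0.3503, 0.0187]
eef_rot: [0.54, 0.456, -0.456, -0.54]
contact_force: [-1.3, -0.8, 0.2]
opening: 0.175
```

View pics/c2.png

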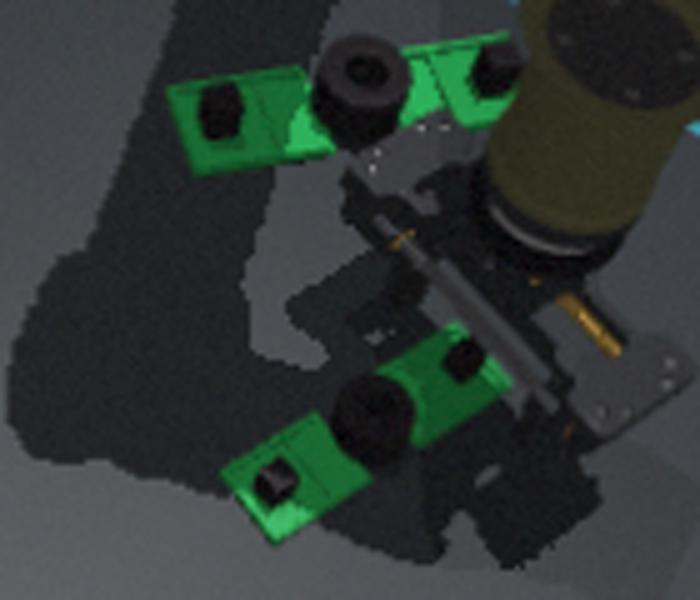

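```bash
python3 -m inch '0 -10 0 0;0 -30 0 0;0 -65 0 0;0 -105 0 0;0 -150 0 0;0 -185 0 0;0 -195 0 0;0 -195 0 0;0 -195 0 0'
python3 - <<'E'
from h import *
go(545,38.2,213.5)
E
```

```text
clock: 19.05
tool_pos: [0.406, 0.3493, 0.2126]
eef_rot: [0.541, 0.455, -0.457, -0.54]
contact_force: [0.1, -0.4, -1.7]
opening: 0.176
t 19.1 pos [406.  349.3 212.6] yaw 80.3 q7 -0.06 F [ 0.1 -0.4 -1.7] open 0.176  -> [np.float64(-283.4), np.float64(-0.4), np.float64(-189.4)]
```

```bash
python3 -m inch '-25 -1 -17 0;-65 -1 -43 0;-105 -1 -70 0;-145 -1 -97 0;-185 -1 -124 0;-220 -1 -147 0;-250 -1 -167 0;-272 -1 -182 0;-283 -1 -189 0;-283 -1 -189 0'
python3 -m inch '0 0 0 0;0 0 0 0;0 0 0 0'
cat >> h.py <<'E'
def held(cam="scene",off=.066,z0=.018,fn="pics/x.png",o=(160,100),post=(.6104,.027)):
    st,R=tool();p=st["tool_pos"];d=R[:,2]; d=d if d[0]>0 else -d
    hx,hy=p[0]+off*d[0],p[1]+off*d[1];z=p[2]-z0;print("hub by robot",round(hx*1000,1),round(hy*1000,1),"under",round(z*1000,1),"F",np.round(st["contact_force"],1))
    s=snap(cam)
    overlay(s,[(hx,hy,z+.03,.021),(*post,.02,.026),(*post,.157,.008)],fn,o=o)
    return s
E
python3 - <<'E'
from h import *
go(545,38.2,213.5)
held(z0=.0187,fn="pics/c3.png",off=.0663)
E
```

```text
clock: 20.05
tool_pos: [0.5446, 0.0378, 0.213]
eef_rot: [-0.541, -0.454, 0.456, 0.541]
contact_force: [-0.1, 0.9, -1.5]
opening: 0.177
clock: 20.35
tool_pos: [0.5446, 0.0415, 0.2149]
eef_rot: [-0.54, -0.457, 0.457, 0.54]
contact_force: [0.6, -0.2, -1.1]
opening: 0.179
t 20.4 pos [544.6  41.5 214.9] yaw 80.5 q7 0.56 F [ 0.6 -0.2 -1.1] open 0.179  -> [np.float64(-3.2), np.float64(1.4), np.float64(-1.0)]
hub by robot 609.9 30.6 under 196.2 F [ 0.6 -0.2 -1.1]
```

View pics/c3.png

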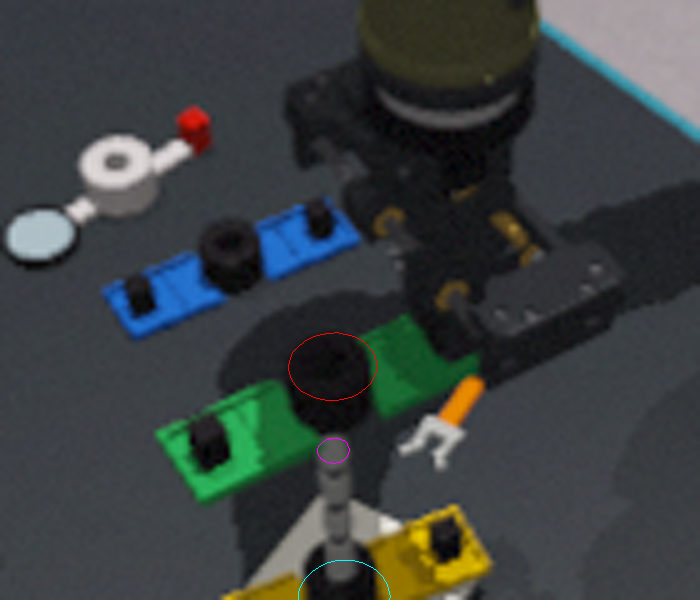

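```bash
python3 -m inch '-3 0 0 0;-3 0 0 0;-3 0 0 0;-3 8 0 0;-3 16 0 0;-3 16 0 0'
python3 - <<'E'
from h import *
go(545,38.2,68.7)
E
python3 -m inch '0 5 0 0;0 10 0 0;0 15 0 0;0 20 0 0;0 25 0 0;0 30 0 0;0 30 0 0'
python3 - <<'E'
from h import *
go(545,38.2,68.7)
held(z0=.0187,fn="pics/c4.png",off=.0663)
E
```

```text
clock: 21.0
tool_pos: [0.5436, 0.0363, 0.1972]
eef_rot: [-0.54, -0.455, 0.457, 0.541]
contact_force: [0.0, -0.3, -1.7]
opening: 0.177
t 21.0 pos [543.6  36.3 197.2] yaw 80.3 q7 0.55 F [ 0.  -0.3 -1.7] open 0.177  -> [np.float64(2.3), np.float64(128.5), np.float64(-1.4)]
clock: 21.7
tool_pos: [0.5445, 0.0377, 0.1682]
eef_rot: [-0.54, -0.457, 0.456, 0.54]
contact_force: [1.0, 2.7, -1.9]
opening: 0.174
t 21.7 pos [544.5  37.7 168.2] yaw 80.4 q7 0.5 F [ 1.   2.7 -1.9] open 0.174  -> [np.float64(0.5), np.float64(99.5), np.float64(-0.4)]
hub by robot 609.9 26.6 under 149.5 F [ 1.   2.7 -1.9]
```

View pics/c4.png

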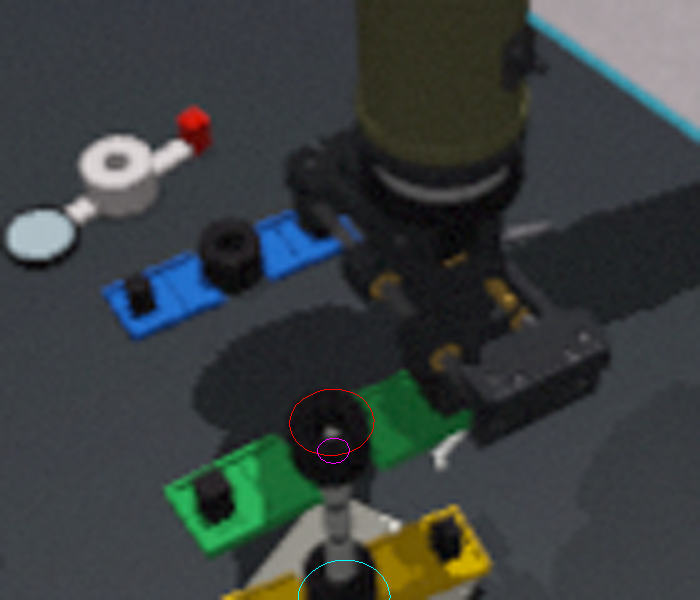

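```bash
python3 -m inch '1 0 0 0;1 5 0 0;1 10 0 0;1 16 0 0;1 24 0 0;1 30 0 0;1 30 0 0'
python3 -m inch '0.5 8 0 0;0.5 16 0 0;0.5 24 0 0;0.5 32 0 0;0.5 40 0 0;0.5 40 0 0'
python3 - <<'E'
from h import *
go(545,38.2,68.7)
E
```

```text
clock: 22.45
tool_pos: [0.5445, 0.0378, 0.1377]
eef_rot: [-0.54, -0.456, 0.456, 0.541]
contact_force: [0.1, 2.4, -2.6]
opening: 0.177
clock: 23.05
tool_pos: [0.5444, 0.038, 0.0974]
eef_rot: [-0.54, -0.456, 0.457, 0.541]
contact_force: [0.4, 2.3, -3.4]
opening: 0.177
t 23.1 pos [544.4  38.   97.4] yaw 80.3 q7 0.39 F [ 0.4  2.3 -3.4] open 0.177  -> [np.float64(0.4), np.float64(28.7), np.float64(-0.5)]
```

```bash
python3 -m inch '1.5 0 0 0;1.5 6 0 0;1.5 12 0 0;1.5 18 0 0;1.5 22 0 0;1.5 25 0 0;1.5 25 0 0'
python3 -m inch '0 1 0 0;0 2 0 0;0 3 0 0;0 4 0 0;0 4 0 0;0 4 0 0'
python3 - <<'E'
from h import *
go(545,38.2,68.7)
held(z0=.0187,fn="pics/c5.png",off=.0663)
E
```

```text
clock: 23.75
tool_pos: [0.5449, 0.0396, 0.0733]
eef_rot: [-0.54, -0.456, 0.456, 0.54]
contact_force: [-0.4, -1.0, -1.3]
opening: 0.171
clock: 24.35
tool_pos: [0.5451, 0.0397, 0.0697]
eef_rot: [0.54, 0.456, -0.456, -0.54]
contact_force: [0.1, 0.4, -1.7]
opening: 0.176
t 24.4 pos [545.1  39.7  69.7] yaw 80.3 q7 0.34 F [ 0.1  0.4 -1.7] open 0.176  -> [np.float64(-1.5), np.float64(1.0), np.float64(-0.2)]
hub by robot 610.4 28.6 under 51.0 F [ 0.1  0.4 -1.7]
```

View pics/c5.png

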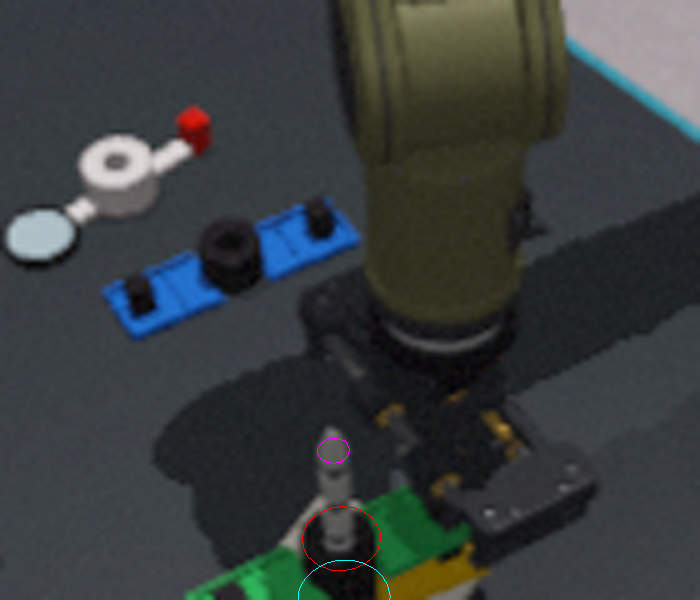

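```bash
python3 -m inch '0 0.5 0 0;0 1 0 0;0 1 0 0;0 1 0 0'
python3 -m inch '0 0.5 0 0;0 1 0 0;0 1 0 0;0 1 0 0'
python3 -m inch '0 0.5 0 0;0 1 0 0;0 1 0 0;0 1 0 0'
```

```text
clock: 24.8
tool_pos: [0.5451, 0.0398, 0.0688]
eef_rot: [0.54, 0.456, -0.456, -0.54]
contact_force: [-0.1, 0.3, -0.5]
opening: 0.181
clock: 25.2
tool_pos: [0.5449, 0.0398, 0.0682]
eef_rot: [0.54, 0.456, -0.456, -0.54]
contact_force: [-2.5, 0.2, 5.2]
opening: 0.177
clock: 25.6
tool_pos: [0.5448, 0.0399, 0.0676]
eef_rot: [0.54, 0.456, -0.456, -0.54]
contact_force: [-3.9, -0.0, 9.7]
opening: 0.178
```

```bash
python3 -m inch '0 -1 0 0;0 -1 0 0;0 -1 0 0;0 -1 0 0;0 -1 0 0;0 -1 0 0' 1
python3 -m inch '0 -20 0 0;0 -60 0 0;0 -100 0 0;0 -130 0 0;0 -130 0 0;0 -130 0 0'
python3 - <<'E'
from h import *
ss=[snap("top"),snap("scene")]
tray("tray_c",.61,.028,ss[1:],.05)
f=tray("tray_a",.51,-.2,ss)
overlay(ss[1],[(.6104,.0275,.08,.021),(.6104,.0275,.17,.003)],"pics/c6.png",o=(160,130))
b=f[:2]*1000+66*np.array([np.cos(f[2]),np.sin(f[2])])*(-1 if np.cos(f[2])>0 else 1);print(b)
go(b[0],b[1],130,np.degrees(f[2])+90)
E
```

```text
clock: 26.2
tool_pos: [0.5451, 0.0397, 0.0676]
eef_rot: [-0.54, -0.456, 0.456, 0.54]
contact_force: [0.5, -0.3, -0.3]
opening: 0.7
clock: 26.8
tool_pos: [0.5451, 0.0394, 0.1979]
eef_rot: [0.541, 0.456, -0.456, -0.54]
contact_force: [-0.8, -1.1, -1.2]
opening: 1.003
tray_c [610.   24.8] th 169.6 rms [0.3]
tray_c [610.   24.8] th 169.6 rms [0.3]Traceback (most recent call last):
  File "<stdin>", line 4, in <module>
  File "h.py", line 76, in tray
    i=initrect(P[0][0],P[0][1],z0+.006)
  File "h.py", line 70, in initrect
    w=onz(s,p,z)[:,:2].astype(np.float32);(c,d,a)=cv2.minAreaRect(w*1000)
      ~~~^^^^^^^
  File "h.py", line 11, in onz
    c,d=ray(s,uv); return c+d*((z-c[2])/d[:,2])[:,None]
        ~~~^^^^^^
  File "h.py", line 8, in ray
    p=cv2.undistortPoints(np.array(uv,float).reshape(-1,1,2),s["intrinsics"],s["dist_coeffs"]).reshape(-1,2)
      ~~~~~~~~~~~~~~~~~~~^^^^^^^^^^^^^^^^^^^^^^^^^^^^^^^^^^^^^^^^^^^^^^^^^^^^^^^^^^^^^^^^^^^^^
cv2.error: OpenCV(4.12.0) /io/opencv/modules/calib3d/src/undistort.dispatch.cpp:347: error: (-215:Assertion failed) CV_IS_MAT(_src) && CV_IS_MAT(_dst) && (_src->rows == 1 || _src->cols == 1) && (_dst->rows == 1 || _dst->cols == 1) && _src->cols + _src->rows - 1 == _dst->rows + _dst->cols - 1 && (CV_MAT_TYPE(_src->type) == CV_32FC2 || CV_MAT_TYPE(_src->type) == CV_64FC2) && (CV_MAT_TYPE(_dst->type) == CV_32FC2 || CV_MAT_TYPE(_dst->type) == CV_64FC2) in function 'cvUndistortPointsInternal'
```

Tray_a is hidden from the top camera; I'll use the scene one.

Run:
```python
from h import *
s=snap("scene")
f=tray("tray_a",.51,-.2,[s])
cv2.imwrite("pics/c6.png",cv2.resize(s["bgr"],None,fx=1.5,fy=1.5))
f[1]+=.0015
b=f[:2]*1000+66*np.array([np.cos(f[2]),np.sin(f[2])])*(-1 if np.cos(f[2])>0 else 1);print(b)
go(b[0],b[1],130,np.degrees(f[2])+90)
```

```text
tray_a [ 491.3 -229.9] th 168.8 rms [0.56]
tray_a [ 491.3 -229.9] th 168.8 rms [0.56]
[ 426.55479543 -215.60598738]
t 26.9 pos [544.2  39.2 196.3] yaw 80.3 q7 0.54 F [-0.4 -0.9 -0.2] open 0.998  -> [np.float64(-270.9), np.float64(66.8), np.float64(73.0), (np.float64(1.5), 'alt', np.float64(-178.5))]
```

View pics/c6.png

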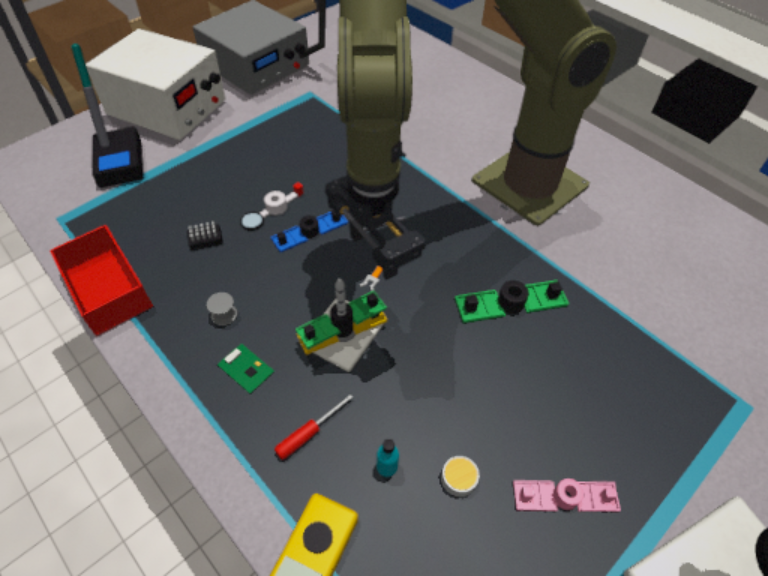

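```bash
python3 -m inch '-30 0 8 0;-70 0 19 0;-110 10 30 0;-150 20 41 1;-190 30 52 1;-220 40 60 1;-245 45 68 1.5;-245 45 68 1.5;-245 45 68 1.5'
python3 - <<'E'
from h import *
s=snap("scene")
f=tray("tray_a",.51,-.2,[s]);t=snap("top")
cv2.imwrite("pics/a1.png",cv2.resize(s["bgr"][60:220,130:340],None,fx=3.7,fy=3.7))
cv2.imwrite("pics/a1t.png",cv2.resize(t["bgr"][140:300,230:440],None,fx=3.7,fy=3.7))
f[1]+=.0015
b=f[:2]*1000+66*np.array([np.cos(f[2]),np.sin(f[2])])*(-1 if np.cos(f[2])>0 else 1);print(b)
go(b[0],b[1],130,np.degrees(f[2])+90)
E
```

```text
clock: 27.85
tool_pos: [0.4364, -0.1902, 0.1519]
eef_rot: [-0.546, -0.449, 0.449, 0.547]
contact_force: [0.1, 0.5, -0.4]
opening: 1.001
tray_a [ 491.4 -229.6] th 168.8 rms [0.62]
tray_a [ 491.4 -229.6] th 168.8 rms [0.62]
[ 426.62954947 -215.29002978]
t 27.9 pos [ 437.6 -189.   152.7] yaw 78.9 q7 0.79 F [0.1 0.4 1. ] open 0.999  -> [np.float64(-28.0), np.float64(22.6), np.float64(5.8), (np.float64(0.1), 'alt', np.float64(-179.9))]
```

View pics/a1.png

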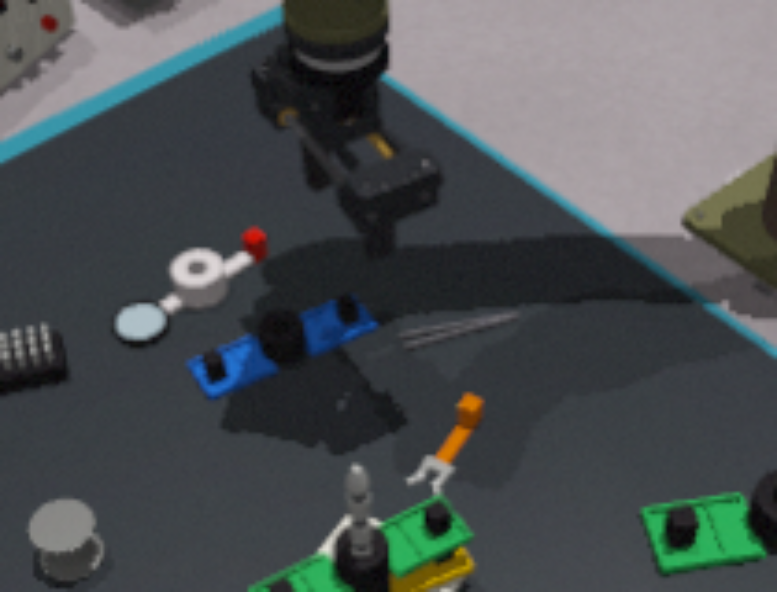

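View pics/a1t.png

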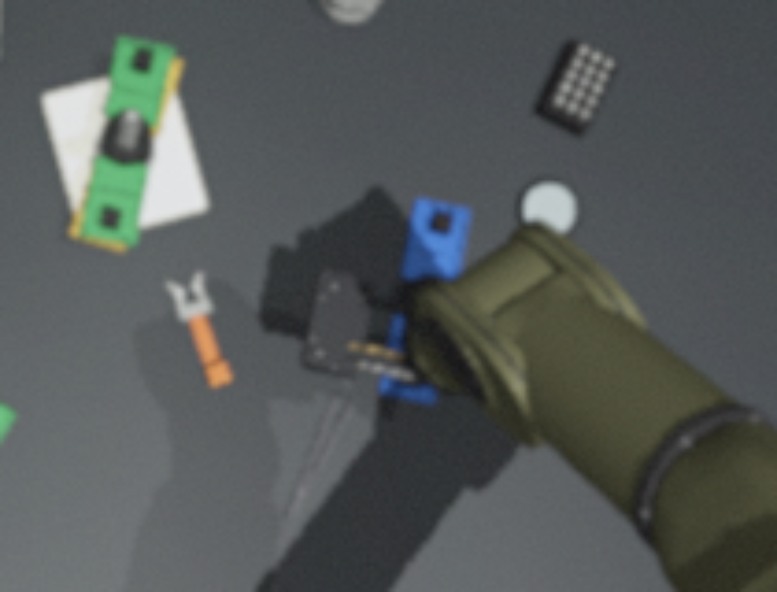

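```bash
python3 -m inch '-14 15 3 0;-27 50 6 0;-27 85 6 0;-27 115 6 0;-27 134 6 0;-27 134 6 0;-27 134 6 0;-27 134 6 0'
python3 - <<'E'
from h import *
go(426.6,-214.3,18,78.8)
s=snap("scene");tray("tray_a",.491,-.228,[s])
cv2.imwrite("pics/a2.png",cv2.resize(s["bgr"][80:200,150:300],None,fx=5,fy=5))
E
```

```text
clock: 28.75
tool_pos: [0.4268, -0.2153, 0.0198]
eef_rot: [0.547, 0.45, -0.449, -0.546]
contact_force: [-0.2, -0.1, 0.4]
opening: 0.999
t 28.8 pos [ 426.8 -215.3   19.8] yaw 78.9 q7 0.44 F [-0.2 -0.1  0.4] open 0.999  -> [np.float64(0.9), np.float64(1.8), np.float64(0.4), (np.float64(0.1), 'alt', np.float64(-179.9))]
tray_a [ 506.5 -232.7] th 168.9 rms [1.14]
tray_a [ 506.5 -232.7] th 168.9 rms [1.14]
```

View pics/a2.png

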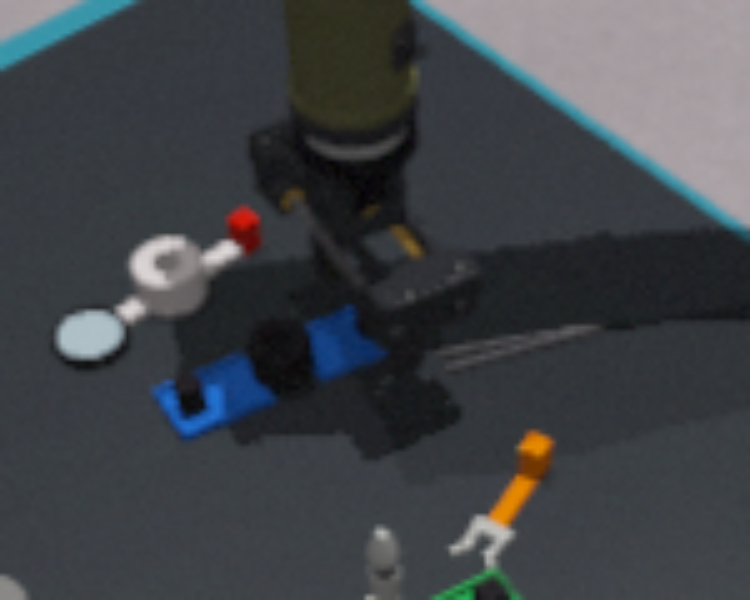

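```bash
python3 -m inch '0.5 1.5 0 0;0.5 1.5 0 0;0.5 1.5 0 0;0.5 1.5 0 0;0.5 1.5 0 0;0.5 1.5 0 0;0.5 1.5 0 0;0.5 1.5 0 0;0.5 1.5 0 0;0.5 1.5 0 0' -1 40
python3 -m inch '0 -10 0 0;0 -30 0 0;0 -65 0 0;0 -105 0 0;0 -150 0 0;0 -185 0 0;0 -195 0 0;0 -195 0 0;0 -195 0 0'
python3 - <<'E'
from h import *
d=np.array([.9813,-.1925])
go(610.4-66*d[0],28-66*d[1],213,None)
s=held(z0=.018,fn="pics/a3.png",off=.066,o=(150,50))
E
```

```text
clock: 29.8
tool_pos: [0.4259, -0.2151, 0.0172]
eef_rot: [-0.546, -0.449, 0.449, 0.546]
contact_force: [-0.0, 0.8, -0.3]
opening: 0.172
clock: 30.7
tool_pos: [0.4247, -0.2154, 0.2109]
eef_rot: [-0.546, -0.448, 0.449, 0.547]
contact_force: [-0.6, 0.6, -1.3]
opening: 0.179
t 30.7 pos [ 424.7 -215.4  210.9] yaw 78.8 q7 0.99 F [-0.6  0.6 -1.3] open 0.179  -> [np.float64(274.7), np.float64(-2.3), np.float64(-68.9)]
hub by robot 489.5 -228.2 under 192.9 F [-0.6  0.6 -1.3]
```

View pics/a3.png

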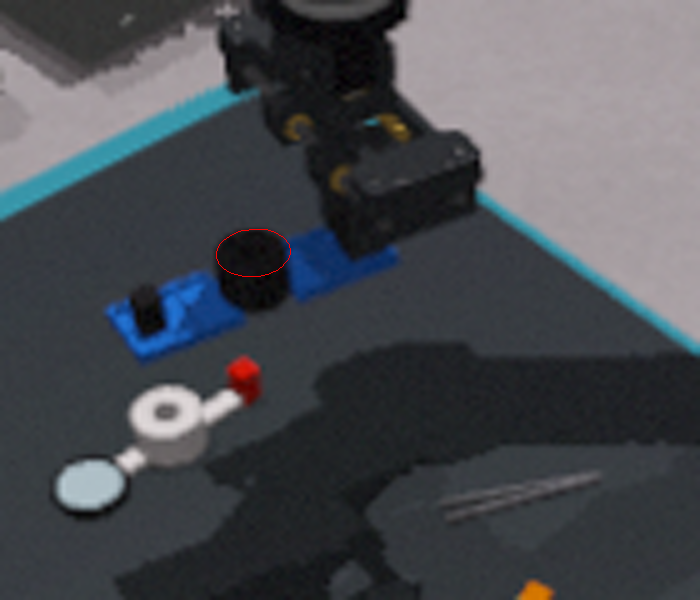

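```bash
python3 -m inch '25 -3 -6 0;65 -3 -16 0;105 -3 -26 0;145 -3 -36 0;185 -3 -46 0;220 -3 -55 0;250 -3 -63 0;268 -3 -67 0;275 -3 -69 0;275 -3 -69 0'
python3 -m inch '0 0 0 0;0 0 0 0;0 0 0 0'
python3 - <<'E'
from h import *
d=np.array([.9813,-.1925])
go(610.4-66*d[0],28-66*d[1],213,None)
s=held(z0=.0172,fn="pics/a4.png",off=.066,post=(.6104,.028))
E
```

```text
clock: 31.75
tool_pos: [0.5463, 0.0418, 0.2138]
eef_rot: [-0.545, -0.449, 0.45, 0.546]
contact_force: [-0.5, -0.7, -1.4]
opening: 0.179
clock: 32.05
tool_pos: [0.5465, 0.0398, 0.215]
eef_rot: [0.547, 0.448, -0.449, -0.547]
contact_force: [-0.6, -0.1, -1.5]
opening: 0.178
t 32.0 pos [546.5  39.8 215. ] yaw 78.7 q7 0.56 F [-0.6 -0.1 -1.5] open 0.178  -> [np.float64(0.7), np.float64(2.0), np.float64(1.0)]
hub by robot 611.2 26.9 under 197.8 F [-0.6 -0.1 -1.5]
```

View pics/a4.png

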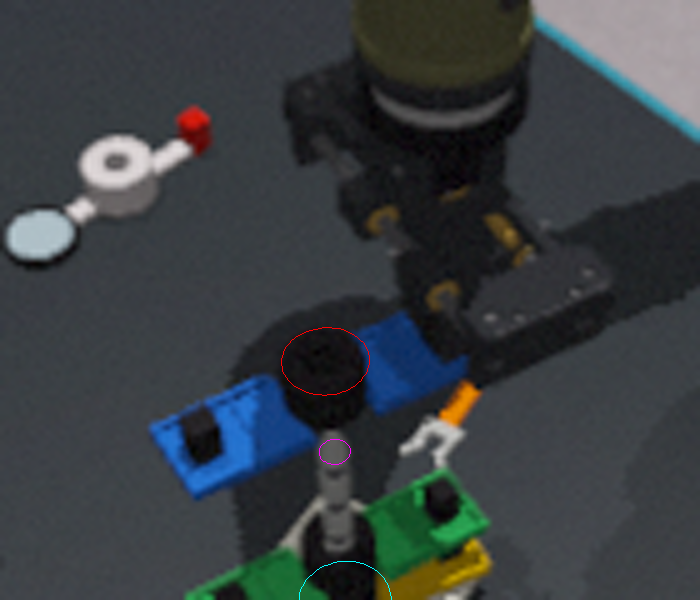

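```bash
python3 -m inch '1 0 1 0;1 8 1 0;1 16 1 0;1 24 1 0;1 30 1 0;1 36 1 0;1 40 1 0;1 46 1 0;1 46 1 0'
python3 - <<'E'
from h import *
d=np.array([.9813,-.1925])
go(610.4-66*d[0],28-66*d[1],97.2,None)
s=held(z0=.0172,fn="pics/a5.png",off=.066,post=(.6104,.028))
E
```

```text
clock: 33.0
tool_pos: [0.5456, 0.0421, 0.1684]
eef_rot: [-0.546, -0.448, 0.449, 0.546]
contact_force: [-1.2, -0.9, -1.3]
opening: 0.175
t 33.0 pos [545.6  42.1 168.4] yaw 78.8 q7 0.5 F [-1.2 -0.9 -1.3] open 0.175  -> [np.float64(-1.3), np.float64(71.2), np.float64(-0.4)]
hub by robot 610.4 29.3 under 151.2 F [-1.2 -0.9 -1.3]
```

View pics/a5.png

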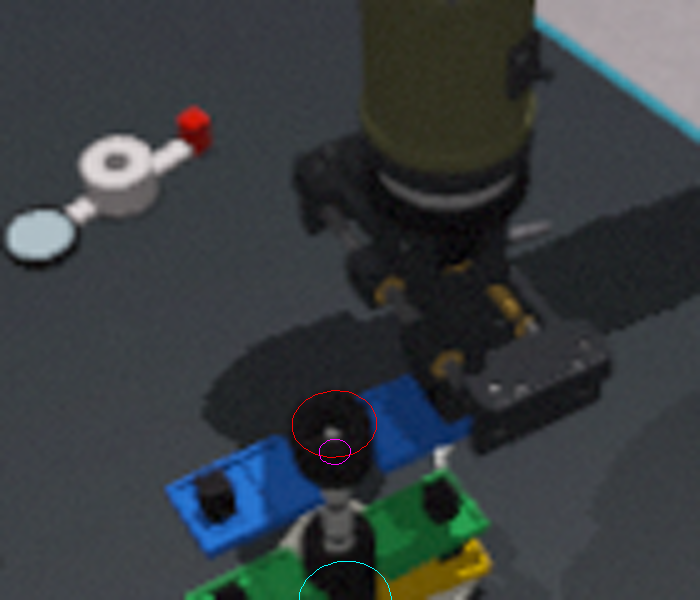

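```bash
python3 -m inch '-0.5 0 0 0;-0.5 8 0 0;-0.5 16 0 0;-0.5 24 0 0;-0.5 32 0 0;-0.5 40 0 0;-0.5 48 0 0;-0.5 48 0 0'
python3 -m inch '0 6 0 0;0 12 0 0;0 16 0 0;0 19 0 0;0 20 0 0;0 20 0 0'
python3 - <<'E'
from h import *
d=np.array([.9813,-.1925])
go(610.4-66*d[0],28-66*d[1],97.2,None)
E
```

```text
clock: 33.85
tool_pos: [0.5455, 0.042, 0.12]
eef_rot: [-0.546, -0.449, 0.449, 0.547]
contact_force: [-0.2, 0.2, -2.0]
opening: 0.179
clock: 34.45
tool_pos: [0.5459, 0.0419, 0.1011]
eef_rot: [0.546, 0.449, -0.449, -0.546]
contact_force: [-1.4, -0.6, -1.3]
opening: 0.176
t 34.5 pos [545.9  41.9 101.1] yaw 78.8 q7 0.4 F [-1.4 -0.6 -1.3] open 0.176  -> [np.float64(-1.2), np.float64(3.9), np.float64(0.1)]
```

```bash
python3 -m inch '0 1 0 0;0 2 0 0;0 2.5 0 0;0 3 0 0;0 3 0 0;0 3 0 0'
python3 -m inch '0 0.5 0 0;0 1 0 0;0 1 0 0;0 1 0 0'
python3 -m inch '0 0.5 0 0;0 1 0 0;0 1 0 0;0 1 0 0'
python3 -m inch '0 0.5 0 0;0 1 0 0;0 1 0 0;0 1 0 0'
```

```text
clock: 35.05
tool_pos: [0.546, 0.0419, 0.0982]
eef_rot: [0.546, 0.449, -0.449, -0.546]
contact_force: [-1.3, -0.4, -0.9]
opening: 0.178
clock: 35.45
tool_pos: [0.546, 0.0419, 0.0972]
eef_rot: [0.546, 0.449, -0.449, -0.546]
contact_force: [-1.5, -1.0, -0.0]
opening: 0.175
clock: 35.85
tool_pos: [0.5458, 0.042, 0.0967]
eef_rot: [0.546, 0.449, -0.449, -0.546]
contact_force: [-4.0, -0.4, 6.5]
opening: 0.18
clock: 36.25
tool_pos: [0.5457, 0.0422, 0.0962]
eef_rot: [0.546, 0.449, -0.449, -0.546]
contact_force: [-5.5, -1.4, 9.6]
opening: 0.175
```

```bash
python3 -m inch '0 -1 0 0;0 -1 0 0;0 -1 0 0;0 -1 0 0;0 -1 0 0;0 -1 0 0' 1
python3 -m inch '0 -20 0 0;0 -60 0 0;0 -100 0 0;0 -110 0 0;0 -110 0 0;0 -110 0 0'
cat >> h.py <<'E'
def magfit(ss,x=.5,y=-.335,z0=0.,rr=None,rc=.03,rot=0):
    """red block and white hub+arms -> block & hub centres"""
    rr=rr or (x-.066,y)
    for s in ss:
        p=mask(s,"red",(*rr,z0+.015),rc)
        if len(p)<50: print("no red");continue
        f,e=fit([(s,p)],box(.016,.016,z0+.008,z0+.027),np.array([*rr,rot]))
        # hub top: dark bore and white ring: circle silhouette of ring top half
        h=hubfit(s,x,y,z0)
        d=h-f[:2];print("red",np.round(f[:2]*1000,1),e,"hub",np.round(h*1000,1),"d",round(np.hypot(*d)*1000,1),"th",round(np.degrees(np.arctan2(d[1],d[0])),1))
def hubfit(s,x,y,z0):
    k=6;im=cv2.resize(cv2.cvtColor(s["bgr"],cv2.COLOR_BGR2GRAY),None,fx=k,fy=k,interpolation=cv2.INTER_CUBIC).astype(float)
    im=cv2.GaussianBlur(im,(0,0),3)
    t=np.linspace(0,2*np.pi,72,endpoint=False)
    def samp(x,y,R):
        q=proj(s,np.c_[x+R*np.cos(t),y+R*np.sin(t),0*t+z0+.03]);q=(q+.5)*k-.5
        return cv2.remap(im.astype(np.float32),q[:,0].astype(np.float32),q[:,1].astype(np.float32),cv2.INTER_LINEAR)
    best=(-1e9,)
    for st,n in((.002,8),(.0005,5)):
        cx,cy=(x,y) if st==.002 else best[1:]
        for i in range(-n,n+1):
            for j in range(-n,n+1):
                a,b=cx+i*st,cy+j*st
                v=(samp(a,b,.016)-samp(a,b,.006)).mean()+(samp(a,b,.021)-samp(a,b,.027)).mean()
                if v>best[0]: best=(v,a,b)
    return np.array(best[1:])
E
python3 - <<'E'
from h import *
ss=[snap("top"),snap("scene")]
for n,s in zip("ts",ss): cv2.imwrite(f"pics/m0{n}.png",cv2.resize(s["bgr"],None,fx=1.5,fy=1.5))
tray("tray_a",.61,.028,ss[1:],.08)
magfit(ss)
E
```

```text
clock: 36.85
tool_pos: [0.546, 0.042, 0.0961]
eef_rot: [-0.546, -0.449, 0.449, 0.546]
contact_force: [0.3, -0.2, 0.6]
opening: 0.7
clock: 37.45
tool_pos: [0.5452, 0.0412, 0.2051]
eef_rot: [-0.546, -0.448, 0.45, 0.546]
contact_force: [0.1, -0.8, -0.3]
opening: 1.002
tray_a [610.   27.1] th 174.1 rms [0.49]
tray_a [610.   27.1] th 174.1 rms [0.49]
no red
red [ 437.1 -338.9] [0.51] hub [ 503.  -337.5] d 65.9 th 1.2
```

View pics/m0t.png

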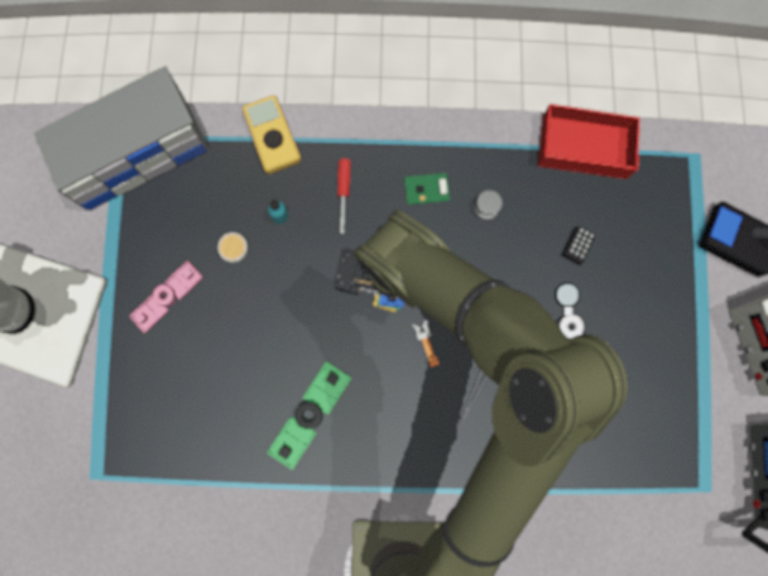

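View pics/m0s.png

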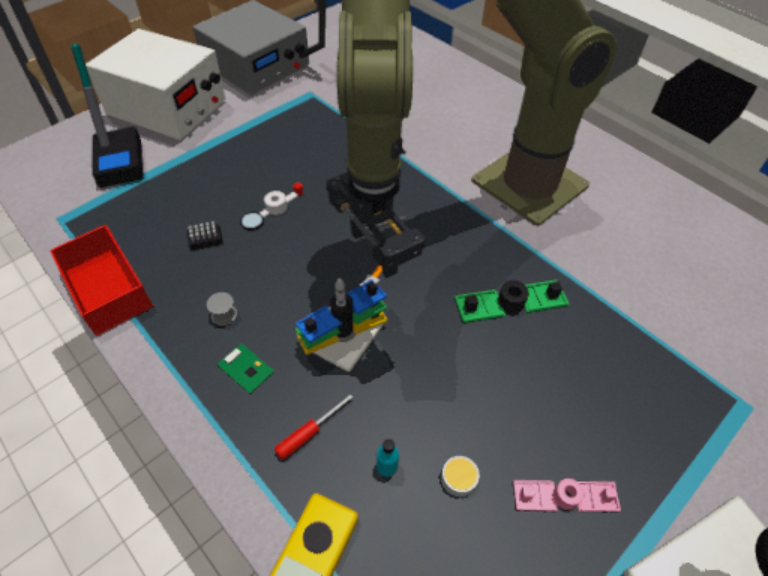

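Run:
```python
from h import *
go(436.5,-337,130,91.2)
```

```text
t 37.5 pos [545.   41.3 204.6] yaw 78.8 q7 0.55 F [ 0.7  0.5 -0. ] open 1.001  -> [np.float64(-392.1), np.float64(75.2), np.float64(32.9), (np.float64(-12.4), 'alt', np.float64(167.6))]
```

```bash
python3 -m inch '-40 0 3 -1;-85 0 7 -3;-130 0 11 -4;-175 10 15 -6;-220 20 19 -7;-265 30 22 -9;-305 40 26 -10;-345 55 29 -11;-375 70 32 -12;-392 75 33 -12'
python3 -m inch '0 0 0 0;0 0 0 0;0 0 0 0'
python3 - <<'E'
from h import *
go(436.5,-337,18,91.2)
ss=[snap("scene")];magfit(ss)
overlay(ss[0],[],"pics/m1.png",o=(120,80))
E
```

```text
clock: 38.55
tool_pos: [0.4341, -0.339, 0.1279]
eef_rot: [-0.496, -0.502, 0.504, 0.499]
contact_force: [-0.1, 1.0, -0.5]
opening: 0.999
clock: 38.85
tool_pos: [0.4386, -0.3343, 0.1315]
eef_rot: [0.496, 0.505, -0.504, -0.496]
contact_force: [-0.5, -0.3, -0.3]
opening: 1.0
t 38.9 pos [ 438.6 -334.3  131.5] yaw 91.0 q7 1.32 F [-0.5 -0.3 -0.3] open 1.0  -> [np.float64(-2.8), np.float64(113.5), np.float64(2.2), (np.float64(-0.2), 'alt', np.float64(179.8))]
red [ 437.7 -338.5] [0.48] hub [ 503.5 -337.5] d 65.8 th 0.9
```

View pics/m1.png

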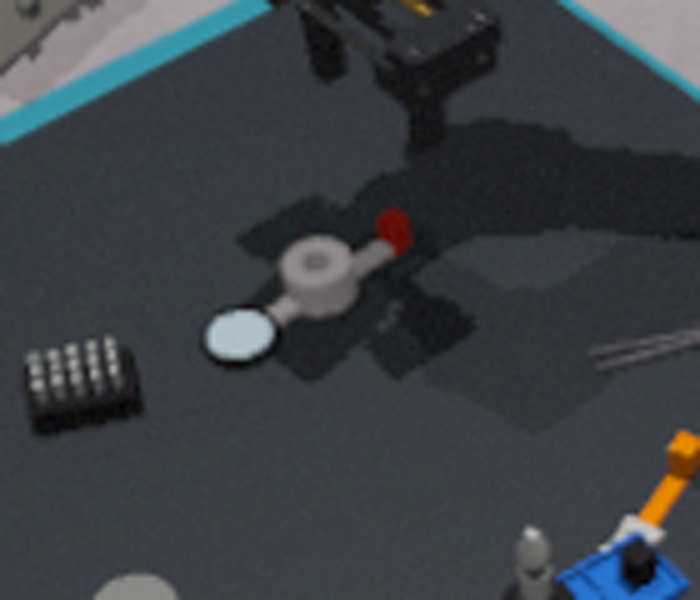

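```bash
python3 -m inch '-2 30 2 0;-2 65 2 0;-2 95 2 0;-2 113 2 0;-2 113 2 0;-2 113 2 0;-2 113 2 0'
python3 - <<'E'
from h import *
go(436.5,-337,18,91.2)
overlay(snap("scene"),[],"pics/m2.png",o=(120,80))
E
python3 -m inch '0 1 0 0;0 1 0 0;0 1 0 0;0 1 0 0;0 1 0 0;0 1 0 0;0 1 0 0;0 1 0 0;0 1 0 0;0 1 0 0' -1 45
```

```text
clock: 39.6
tool_pos: [0.4368, -0.3382, 0.0196]
eef_rot: [0.497, 0.504, -0.503, -0.495]
contact_force: [0.1, 0.2, 0.0]
opening: 1.002
t 39.6 pos [ 436.8 -338.2   19.6] yaw 90.9 q7 1.14 F [0.1 0.2 0. ] open 1.002  -> [np.float64(1.2), np.float64(1.6), np.float64(0.3), (np.float64(-0.3), 'alt', np.float64(179.7))]
clock: 40.65
tool_pos: [0.4357, -0.3383, 0.0172]
eef_rot: [0.496, 0.504, -0.504, -0.496]
contact_force: [0.1, 0.4, 0.1]
opening: 0.178
```

View pics/m2.png

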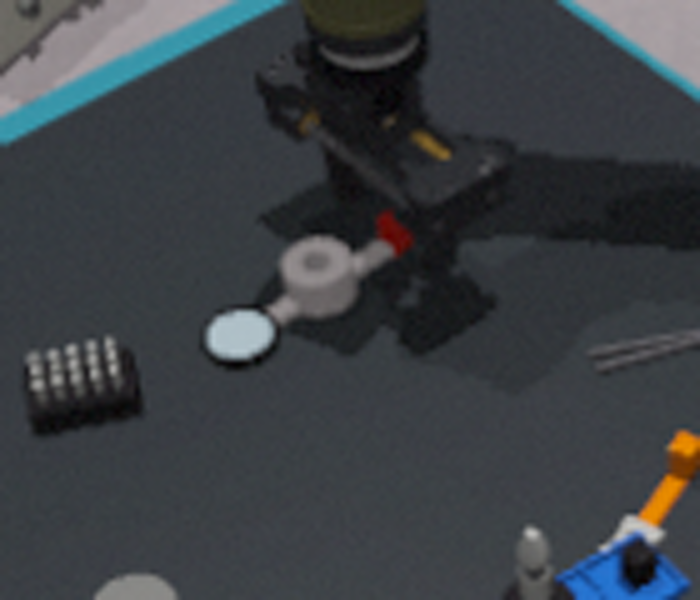

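```bash
python3 -m inch '0 -10 0 0;0 -30 0 0;0 -65 0 0;0 -105 0 0;0 -150 0 0;0 -185 0 0;0 -196 0 0;0 -196 0 0;0 -196 0 0'
python3 - <<'E'
from h import *
go(543.2,26.9,213)
s=held(z0=.0172,fn="pics/m3.png",off=.0673,o=(120,40))
E
```

```text
clock: 41.55
tool_pos: [0.4343, -0.3383, 0.2118]
eef_rot: [-0.496, -0.503, 0.504, 0.497]
contact_force: [-0.9, 0.4, -2.1]
opening: 0.178
t 41.5 pos [ 434.3 -338.3  211.8] yaw 90.8 q7 1.44 F [-0.9  0.4 -2.1] open 0.178  -> [np.float64(363.6), np.float64(-1.3), np.float64(-114.1)]
hub by robot 501.6 -337.3 under 194.6 F [-0.9  0.4 -2.1]
```

View pics/m3.png

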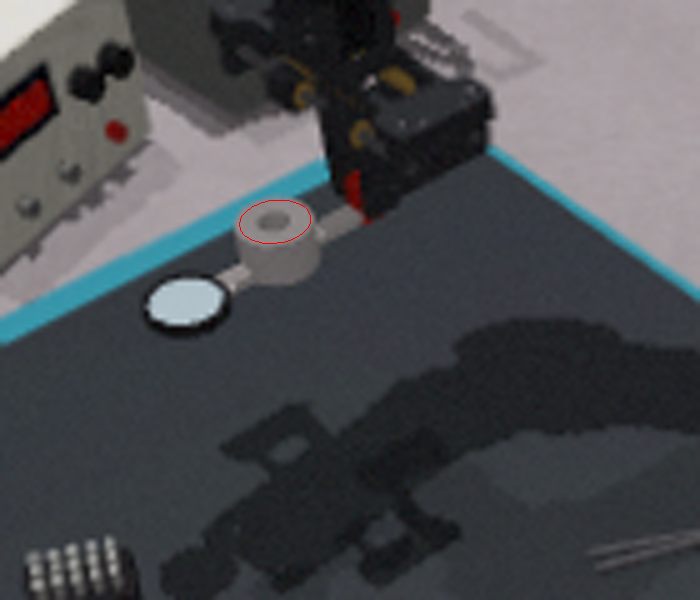

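```bash
python3 -m inch '25 -2 -8 0;65 -2 -20 0;105 -2 -33 0;150 -2 -47 0;195 -2 -61 0;240 -2 -75 0;280 -2 -88 0;315 -2 -99 0;345 -2 -109 0;364 -2 -114 0'
python3 -m inch '0 0 0 0;0 0 0 0;0 0 0 0;0 0 0 0'
python3 - <<'E'
from h import *
go(543.2,26.9,213)
s=held(z0=.0172,fn="pics/m4.png",off=.0673,post=(.6104,.028))
E
```

```text
clock: 42.6
tool_pos: [0.5439, 0.0306, 0.2135]
eef_rot: [-0.494, -0.504, 0.505, 0.497]
contact_force: [0.1, -0.4, -1.4]
opening: 0.177
clock: 43.0
tool_pos: [0.5439, 0.0256, 0.2146]
eef_rot: [-0.497, -0.502, 0.504, 0.497]
contact_force: [-0.0, -0.3, -2.4]
opening: 0.178
t 43.0 pos [543.9  25.6 214.6] yaw 90.7 q7 0.76 F [-0.  -0.3 -2.4] open 0.178  -> [np.float64(1.3), np.float64(1.6), np.float64(0.7)]
hub by robot 611.2 26.4 under 197.4 F [-0.  -0.3 -2.4]
```

View pics/m4.png

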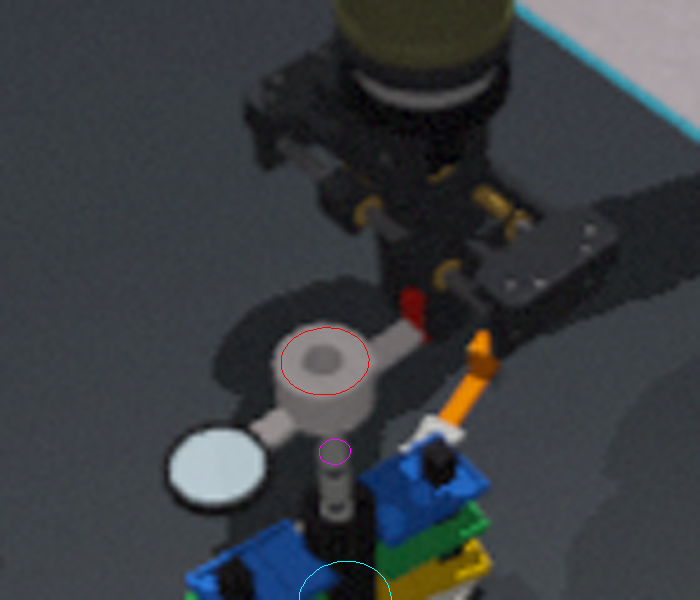

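```bash
python3 -m inch '1.5 0 1 0;1.5 0 1 0;1.5 8 1 0;1.5 16 1 0;1.5 24 1 0;1.5 31 1 0;1.5 36 1 0;1.5 40 1 0;1.5 40 1 0'
python3 - <<'E'
from h import *
go(543.2,26.9,127.2)
s=held(z0=.0172,fn="pics/m5.png",off=.0673,post=(.6104,.028))
E
```

```text
clock: 43.95
tool_pos: [0.5431, 0.0283, 0.1746]
eef_rot: [-0.496, -0.503, 0.504, 0.497]
contact_force: [-0.1, -1.2, -2.8]
opening: 0.18
t 44.0 pos [543.1  28.3 174.6] yaw 90.8 q7 0.7 F [-0.1 -1.2 -2.8] open 0.18  -> [np.float64(-1.4), np.float64(47.4), np.float64(-0.2)]
hub by robot 610.4 29.3 under 157.4 F [-0.1 -1.2 -2.8]
```

View pics/m5.png

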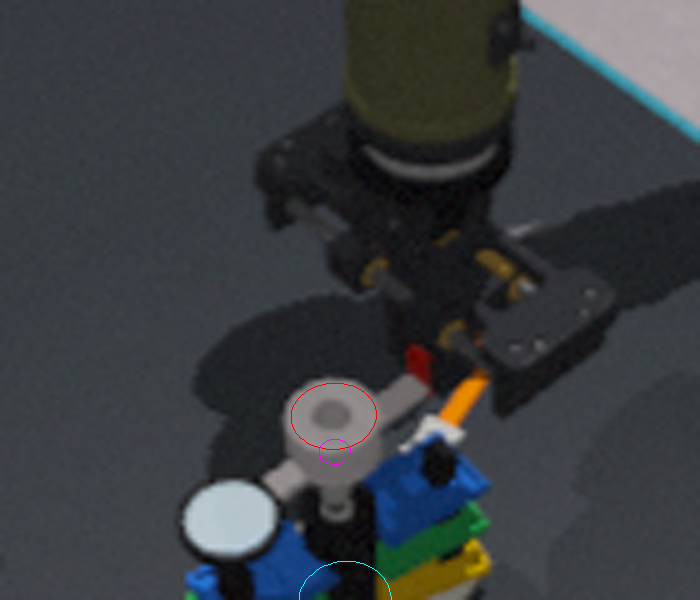

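```bash
python3 -m inch '-0.5 6 0 0;-0.5 12 0 0;-0.5 18 0 0;-0.5 24 0 0;-0.5 30 0 0;-0.5 36 0 0;-0.5 40 0 0;-0.5 43 0 0;-0.5 43 0 0'
python3 - <<'E'
from h import *
go(543.2,26.9,127.2)
E
```

```text
clock: 44.9
tool_pos: [0.5431, 0.0282, 0.1318]
eef_rot: [-0.496, -0.503, 0.504, 0.496]
contact_force: [-0.4, -1.5, -2.6]
opening: 0.178
t 44.9 pos [543.1  28.2 131.8] yaw 90.8 q7 0.64 F [-0.4 -1.5 -2.6] open 0.178  -> [np.float64(-1.3), np.float64(4.6), np.float64(-0.0)]
```

```bash
python3 -m inch '-0.5 1 0 0;-0.5 2 0 0;-0.5 3 0 0;-0.5 3.5 0 0;-0.5 3.5 0 0;-0.5 3.5 0 0'
python3 -m inch '0 0.5 0 0;0 1 0 0;0 1 0 0;0 1 0 0'
python3 -m inch '0 0.5 0 0;0 1 0 0;0 1 0 0;0 1 0 0'
python3 -m inch '0 0.5 0 0;0 1 0 0;0 1 0 0;0 1 0 0'
```

```text
clock: 45.5
tool_pos: [0.5435, 0.028, 0.1288]
eef_rot: [0.496, 0.504, -0.503, -0.496]
contact_force: [0.3, -0.6, -1.4]
opening: 0.179
clock: 45.9
tool_pos: [0.5434, 0.0279, 0.1277]
eef_rot: [0.496, 0.504, -0.504, -0.496]
contact_force: [0.2, -0.0, -1.8]
opening: 0.178
clock: 46.3
tool_pos: [0.5433, 0.0279, 0.127]
eef_rot: [0.496, 0.504, -0.504, -0.496]
contact_force: [-0.9, -0.5, 2.9]
opening: 0.181
clock: 46.7
tool_pos: [0.5431, 0.028, 0.1265]
eef_rot: [-0.496, -0.504, 0.504, 0.496]
contact_force: [-4.4, -1.0, 8.9]
opening: 0.171
```

```bash
python3 -m inch '0 -1 0 0;0 -1 0 0;0 -1 0 0;0 -1 0 0;0 -1 0 0;0 -1 0 0' 1
python3 -m inch '0 -20 0 0;0 -60 0 0;0 -80 0 0;0 -80 0 0;0 -80 0 0'
python3 - <<'E'
from h import *
ss=[snap("top"),snap("scene")]
for n,s in zip("ts",ss): cv2.imwrite(f"pics/k0{n}.png",cv2.resize(s["bgr"][100:260,190:400] if n=="t" else s["bgr"][100:260,150:360],None,fx=3.7,fy=3.7,interpolation=cv2.INTER_CUBIC))
E
```

```text
clock: 47.3
tool_pos: [0.5434, 0.0278, 0.1266]
eef_rot: [-0.496, -0.504, 0.504, 0.496]
contact_force: [-0.8, 0.1, 0.2]
opening: 0.693
clock: 47.8
tool_pos: [0.5433, 0.0275, 0.2066]
eef_rot: [-0.497, -0.503, 0.504, 0.496]
contact_force: [-0.9, -1.1, 0.1]
opening: 1.0
```

View pics/k0t.png

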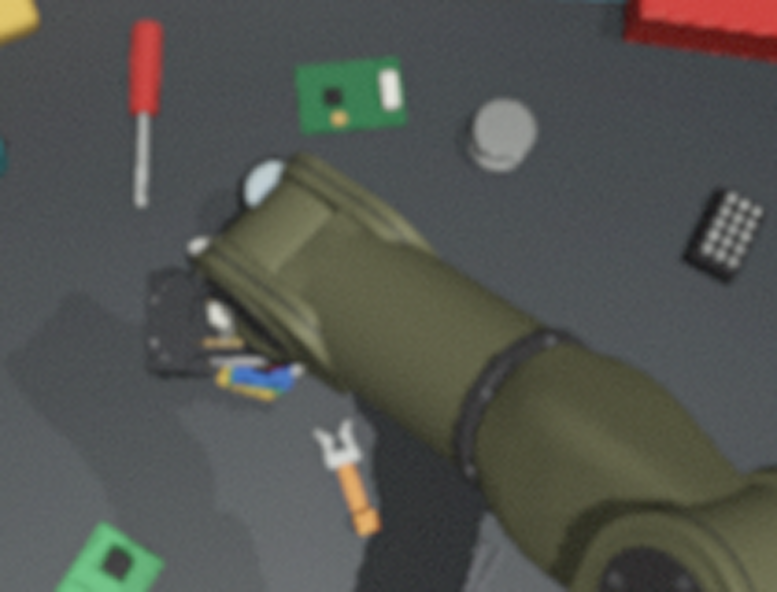

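View pics/k0s.png

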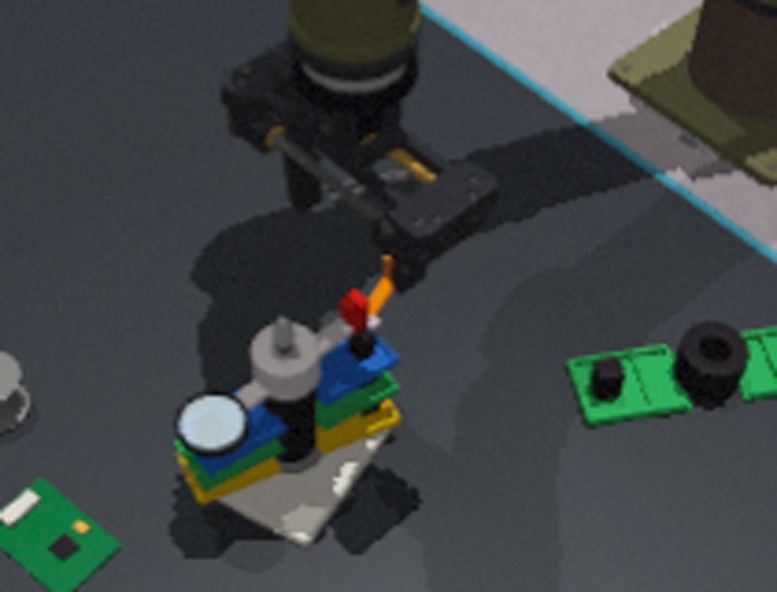

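```bash
cat >> h.py <<'E'
def clipfit(s,x,y,th,rad=.035):
    cx,cy=x-.045*np.cos(th),y-.045*np.sin(th)
    p=mask(s,"orange",(cx,cy,.008),rad);best=None
    for L in np.arange(.012,.036,.002):
        mod=np.vstack([box(.016,.016,.005,.027,-.068),box(.072-L,.012,0,.005,-(L+.072)/2)])
        f,e=fit([(s,p)],mod,np.array([x,y,th]))
        if best is None or e[0]<best[0]: best=(e[0],L,f)
    f=best[2];b=f[:2]-.068*np.array([np.cos(f[2]),np.sin(f[2])])
    print("clip eye",np.round(f[:2]*1000,1),"th",round(np.degrees(f[2]),1),"block",np.round(b*1000,1),"L",best[1],"rms",best[0])
    return f,b
E
python3 - <<'E'
from h import *
s=snap("top")
f,b=clipfit(s,.490,-.025,np.radians(20))
t=np.linspace(0,6.28,40)
overlay(s,[(f[0],f[1],.005,.006),(b[0],b[1],.027,.008),(f[0]+.017*np.cos(f[2]),f[1]+.017*np.sin(f[2]),.005,.004)],"pics/k1.png",o=(250,190),wh=(80,70),k=8)
e=r.tip_of("top","clip_eye");print([(round(o["p"],2),np.round(onz(s,[o["centre"][::-1]],.0025)[0]*1000)) for o in e])
E
```

```text
clip eye [489.5 -28.3] th 21.1 block [426.  -52.7] L 0.02 rms 0.3
[(0.63, array([493., -25.,   2.]))]
```

View pics/k1.png

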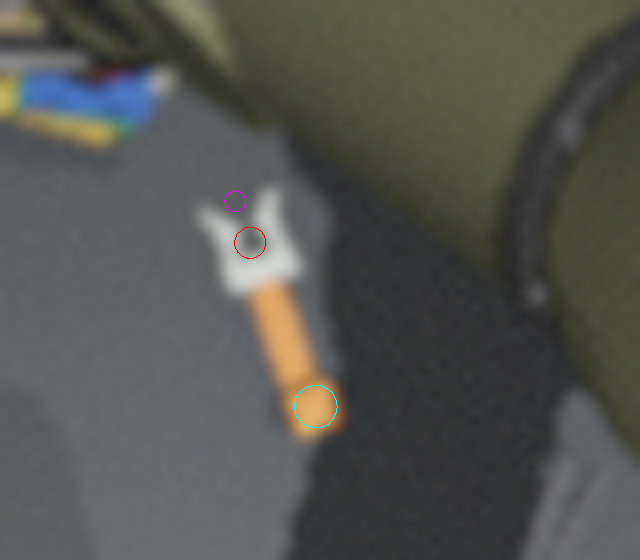

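Run:
```python
from h import *
go(426,-54,130,111.1)
```

```text
t 48.0 pos [542.7  27.5 205.6] yaw 90.8 q7 0.75 F [-0.2 -0.3 -0.4] open 0.999  -> [np.float64(-79.8), np.float64(75.8), np.float64(117.7), (np.float64(-20.3), 'alt', np.float64(159.7))]
```

```bash
python3 -m inch '-20 0 30 -5;-40 0 60 -10;-60 10 90 -15;-80 40 118 -20;-80 75 118 -20;-80 75 118 -20;-80 75 118 -20;-80 75 118 -20'
python3 - <<'E'
from h import *
go(426,-54,14,111.1)
s=snap("scene");clipfit(s,.4895,-.03,np.radians(21))
overlay(s,[(.426,-.054,.027,.008),(.4895,-.0298,.005,.006)],"pics/k2.png",o=(190,120))
E
```

```text
clock: 48.8
tool_pos: [0.428, -0.0529, 0.1327]
eef_rot: [0.402, 0.583, -0.582, -0.401]
contact_force: [0.7, 0.3, -0.1]
opening: 0.999
t 48.8 pos [428.  -52.9 132.7] yaw 110.9 q7 0.82 F [ 0.7  0.3 -0.1] open 0.999  -> [np.float64(-0.3), np.float64(118.7), np.float64(2.6), (np.float64(-0.2), 'alt', np.float64(179.8))]
clip eye [491.5 -27.8] th 22.2 block [428.5 -53.5] L 0.024 rms 0.24
```

View pics/k2.png

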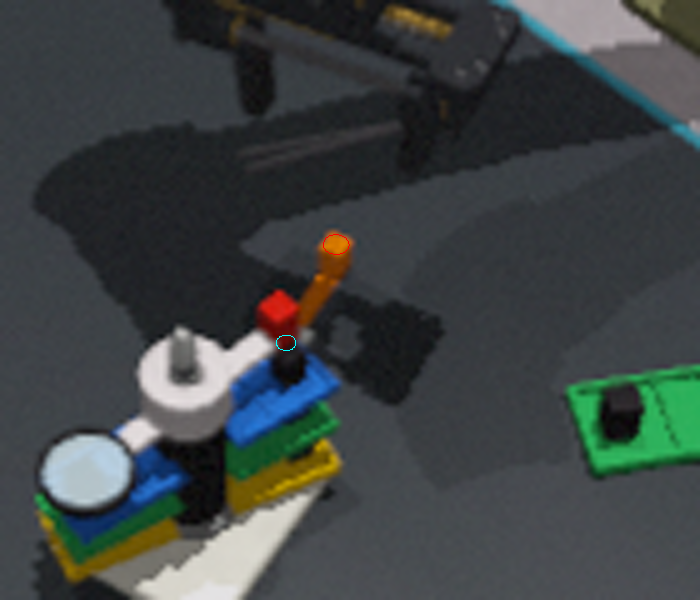

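Run:
```python
from h import *
s=snap("scene")
# tweezers ends in k2 crop: (240,158) and (405,128), scale 5, offset (190,120)
print(onz(s,[(190+240/5,120+158/5),(190+405/5,120+128/5),(190+325/5,120+142/5)],.003))
st,R=tool();p=st["tool_pos"]
for d in(-.0615,-.044,.044,.0615): print(p+R[:,0]*d)
```

```text
[[ 0.40787848 -0.16428639  0.003     ]
 [ 0.30682002 -0.11124673  0.003     ]
 [ 0.3558772  -0.13751463  0.003     ]]
[ 0.44978761 -0.1106936   0.13285493]
[ 0.4435584  -0.0943398   0.13284307]
[ 0.41223437 -0.01210354  0.13278341]
[0.40600516 0.00425026 0.13277154]
```

```bash
python3 -m inch '0 30 1 0;0 65 1 0;0 95 1 0;0 112 1 0;0 118 1 0;0 118 1 0;0 118 1 0;0 118 1 0'
python3 - <<'E'
from h import *
go(427.2,-54,14,111.5)
E
python3 -m inch '0 0 0 0;0 0 0 0;0 0 0 0;0 0 0 0;0 0 0 0;0 0 0 0;0 0 0 0;0 0 0 0;0 0 0 0;0 0 0 0' -1 60
```

```text
clock: 49.7
tool_pos: [0.4264, -0.0543, 0.0148]
eef_rot: [0.402, 0.582, -0.582, -0.401]
contact_force: [0.6, 0.5, -0.1]
opening: 1.001
t 49.7 pos [426.4 -54.3  14.8] yaw 110.8 q7 0.31 F [ 0.6  0.5 -0.1] open 1.001  -> [np.float64(-0.0), np.float64(0.8), np.float64(-0.9), (np.float64(-0.7), 'alt', np.float64(179.3))]
clock: 50.7
tool_pos: [0.4256, -0.0542, 0.0137]
eef_rot: [-0.401, -0.582, 0.582, 0.401]
contact_force: [0.3, 0.2, 0.8]
opening: 0.171
```

```bash
python3 -m inch '0 -10 0 0;0 -30 0 0;0 -70 0 0;0 -115 0 0;0 -160 0 0;0 -186 0 0;0 -186 0 0;0 -186 0 0'
python3 - <<'E'
from h import *
st,R=tool();d=R[:,2]*(-1 if R[0,2]<0 else 1);print(d)
go(610.4-112*d[0],28.3-112*d[1],200)
s=snap("scene");p=st["tool_pos"];e=p+.0696*d;l=p+(.0696+.017)*d
overlay(s,[(p[0]+.0016*d[0],p[1]+.0016*d[1],p[2]+.0133,.008),(e[0],e[1],p[2]-.0087,.006),(l[0],l[1],p[2]-.0087,.004)],"pics/k3.png",o=(180,60))
E
```

```text
clock: 51.5
tool_pos: [0.4254, -0.0548, 0.1997]
eef_rot: [-0.402, -0.582, 0.582, 0.401]
contact_force: [-0.6, -0.3, -0.4]
opening: 0.177
[9.34876870e-01 3.54972153e-01 8.66586018e-05]
t 51.5 pos [425.4 -54.8 199.7] yaw 110.8 q7 1.1 F [-0.6 -0.3 -0.4] open 0.177  -> [np.float64(12.0), np.float64(-0.4), np.float64(-90.5)]
```

View pics/k3.png

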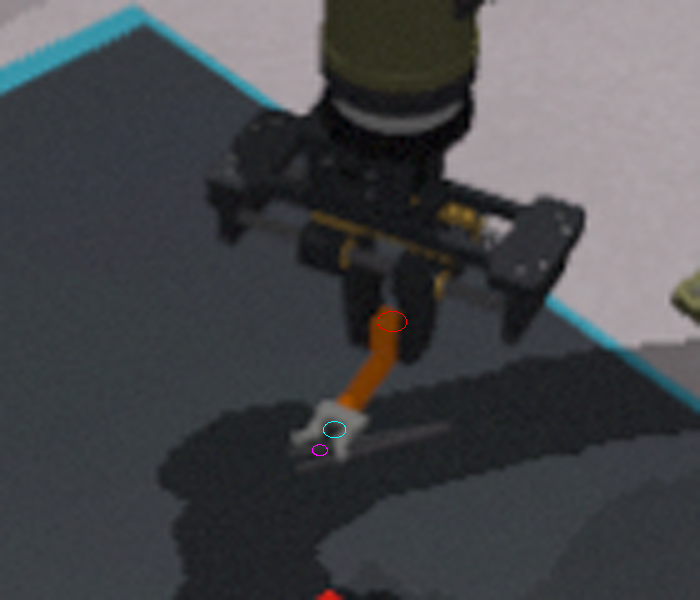

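```bash
python3 -m inch '3 0 -22 0;8 0 -60 0;12 0 -90 0;12 0 -90 0;12 0 -90 0;12 12 -90 0;12 25 -90 0;12 36 -90 0;12 41 -90 0;12 41 -90 0'
python3 -m inch '0 0 0 0;0 0 0 0;0 0 0 0'
cat >> h.py <<'E'
def clipview(fn,off=.0696,o=(170,100),post=(.6104,.0283)):
    st,R=tool();d=R[:,2]*(-1 if R[0,2]<0 else 1);p=st["tool_pos"];e=p+off*d;l=e+.017*d
    v=(np.array(post)-p[:2])*1000
    print("eye to post: along",round(v@d[:2]-off*1000,1),"side(+left of travel)",round(-v[0]*d[1]+v[1]*d[0],1),"toolx.side",round(float(v@R[:2,0]),1),"under",round((p[2]-.0137)*1000,1),"F",np.round(st["contact_force"],1))
    s=snap("scene")
    overlay(s,[(e[0],e[1],p[2]-.0087,.006),(*post,.140,.0055),(l[0],l[1],p[2]-.0087,.004)],fn,o=o)
E
python3 - <<'E'
from h import *
clipview("pics/k4.png")
E
```

```text
clock: 52.55
tool_pos: [0.5047, -0.0113, 0.1577]
eef_rot: [-0.401, -0.582, 0.583, 0.402]
contact_force: [0.2, -0.4, -0.1]
opening: 0.173
clock: 52.85
tool_pos: [0.5057, -0.011, 0.1592]
eef_rot: [0.402, 0.582, -0.582, -0.401]
contact_force: [-0.3, 0.2, -1.2]
opening: 0.177
eye to post: along 42.2 side(+left of travel) -0.5 toolx.side -0.5 under 145.5 F [-0.3  0.2 -1.2]
```

View pics/k4.png

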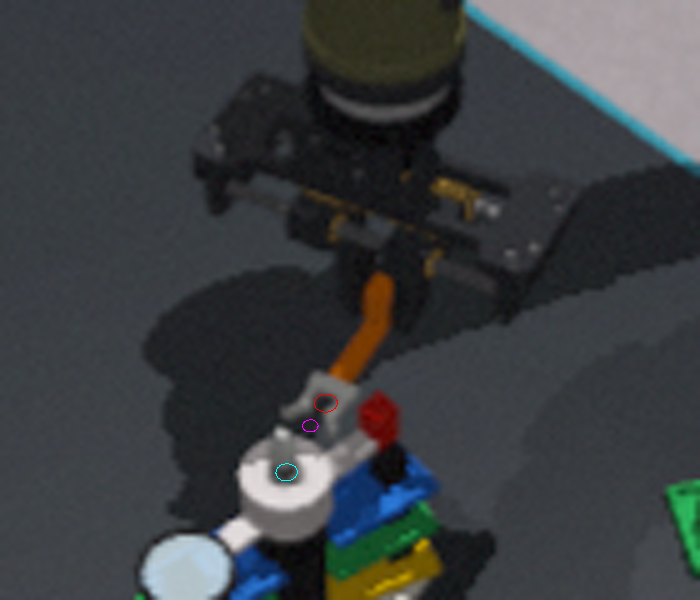

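```bash
python3 -m inch '-0.5 0 -4 0;-0.5 0 -8 0;-0.5 0 -12 0;-0.5 1 -12 0;-0.5 2 -12 0;-0.5 3 -12 0;-0.5 3 -12 0;-0.5 3 -12 0'
python3 -m inch '0 0.5 0 0;0 1 0 0;0 1 0 0;0 1 0 0'
python3 - <<'E'
from h import *
clipview("pics/k5.png")
E
```

```text
clock: 53.7
tool_pos: [0.5167, -0.0073, 0.1557]
eef_rot: [-0.401, -0.582, 0.582, 0.401]
contact_force: [1.1, -0.8, -1.0]
opening: 0.177
clock: 54.1
tool_pos: [0.5169, -0.0073, 0.1547]
eef_rot: [-0.401, -0.582, 0.582, 0.401]
contact_force: [-0.6, 0.4, -1.2]
opening: 0.177
eye to post: along 30.5 side(+left of travel) -0.0 toolx.side -0.0 under 141.0 F [-0.6  0.4 -1.2]
```

View pics/k5.png

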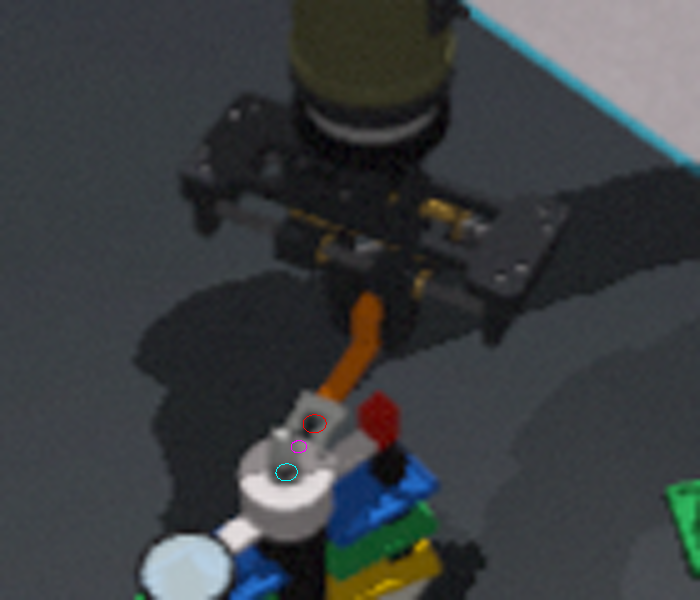

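```bash
python3 -m inch '0 0.5 0 0;0 0.5 0 0;0 0.5 0 0'
python3 -m inch '0 0.5 0 0;0 0.5 0 0;0 0.5 0 0'
python3 -m inch '0 0.5 0 0;0 0.5 0 0;0 0.5 0 0'
```

```text
clock: 54.45
tool_pos: [0.5168, -0.0073, 0.1542]
eef_rot: [-0.401, -0.582, 0.582, 0.401]
contact_force: [-0.9, -0.5, -0.6]
opening: 0.176
clock: 54.75
tool_pos: [0.5169, -0.0072, 0.1538]
eef_rot: [0.401, 0.582, -0.582, -0.401]
contact_force: [-0.6, -0.0, -0.6]
opening: 0.178
clock: 55.05
tool_pos: [0.5168, -0.0073, 0.1533]
eef_rot: [-0.401, -0.582, 0.582, 0.401]
contact_force: [-1.4, 0.3, 2.2]
opening: 0.175
```

```bash
python3 -m inch '0 -0.5 0 0;0 -0.5 -3 0;0 -0.5 -6 0;0 -0.5 -9 0;0 -0.5 -11 0;0 -0.5 -13 0;0 -0.5 -14 0;0 -0.5 -14 0'
python3 - <<'E'
from h import *
clipview("pics/k6.png")
E
```

```text
clock: 55.85
tool_pos: [0.5302, -0.0021, 0.1537]
eef_rot: [0.401, 0.582, -0.582, -0.401]
contact_force: [-0.3, -0.1, -0.3]
opening: 0.177
eye to post: along 16.2 side(+left of travel) -0.1 toolx.side -0.1 under 140.0 F [-0.3 -0.1 -0.3]
```

View pics/k6.png

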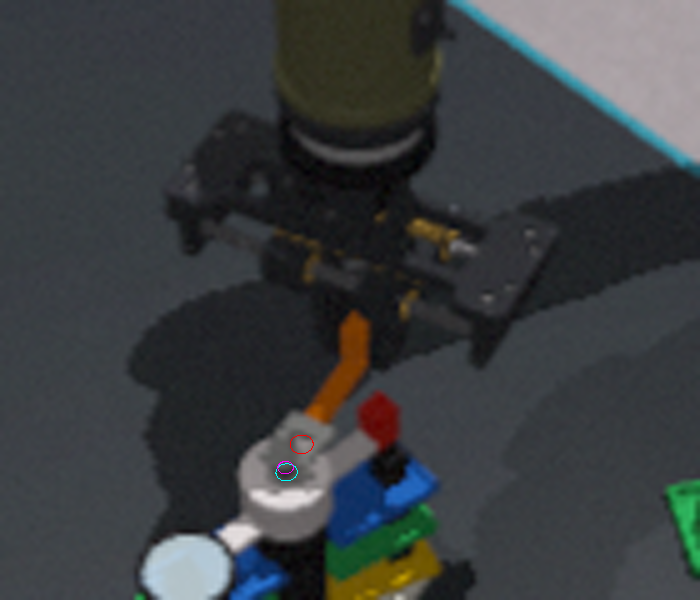

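```bash
python3 -m inch '0 0 -1 0;0 0 -2 0;0 0 -3 0;0 0 -4 0;0 0 -4 0'
python3 -m inch '0 0 -1 0;0 0 -2 0;0 0 -3 0;0 0 -4 0;0 0 -4 0'
```

```text
clock: 56.4
tool_pos: [0.5339, -0.0008, 0.1537]
eef_rot: [0.401, 0.582, -0.582, -0.401]
contact_force: [0.4, -0.8, 0.1]
opening: 0.175
clock: 56.9
tool_pos: [0.5357, -0.0002, 0.1535]
eef_rot: [-0.401, -0.581, 0.583, 0.402]
contact_force: [-5.4, -1.9, 4.6]
opening: 0.176
```

```bash
python3 -m inch '0 0 -1 0;0 0 -2 0;0 0 -2 0;0 0 -2 0'
python3 -m inch '0 0 -1 0;0 0 -2 0;0 0 -2 0;0 0 -2 0'
python3 - <<'E'
from h import *
clipview("pics/k7.png")
E
```

```text
clock: 57.3
tool_pos: [0.5358, -0.0003, 0.1534]
eef_rot: [-0.4, -0.58, 0.585, 0.402]
contact_force: [-9.4, -3.1, 7.8]
opening: 0.174
clock: 57.7
tool_pos: [0.5369, 0.0001, 0.1534]
eef_rot: [-0.4, -0.579, 0.585, 0.403]
contact_force: [-11.3, -3.7, 9.4]
opening: 0.173
eye to post: along 9.1 side(+left of travel) 0.3 toolx.side 0.3 under 139.7 F [-11.3  -3.7   9.4]
```

View pics/k7.png

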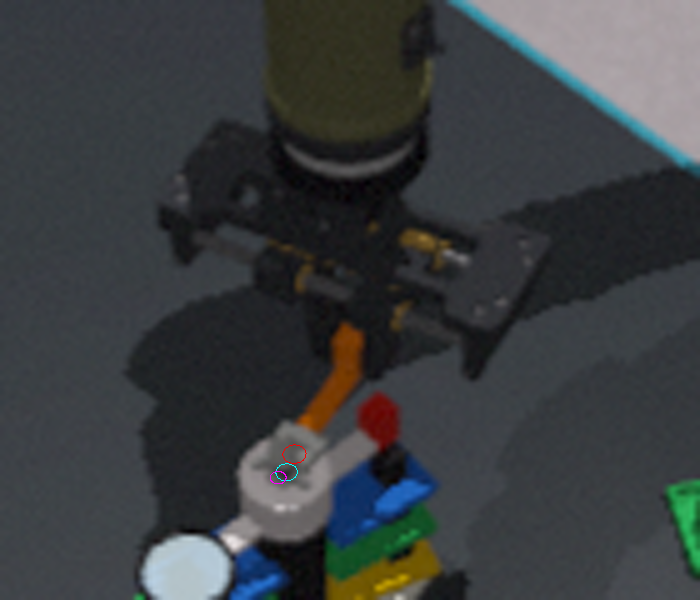

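```bash
python3 -m inch '0 -0.5 0 0;0 -0.5 -1 0;0 -0.5 -2 0;0 -0.5 -2 0;0 -0.5 -2 0'
python3 -m inch '0 0 -1 0;0 0 -2 0;0 0 -2 0;0 0 -2 0'
python3 - <<'E'
from h import *
clipview("pics/k8.png")
st,R=tool();print(np.round(R,3),st["moment"])
E
```

```text
clock: 58.25
tool_pos: [0.5419, 0.0022, 0.1539]
eef_rot: [-0.401, -0.581, 0.583, 0.402]
contact_force: [-2.6, -0.7, 0.1]
opening: 0.176
clock: 58.65
tool_pos: [0.5455, 0.0038, 0.1543]
eef_rot: [0.402, 0.583, -0.582, -0.401]
contact_force: [-1.4, 0.5, 0.2]
opening: 0.176
eye to post: along -0.2 side(+left of travel) -0.1 toolx.side -0.1 under 140.6 F [-1.4  0.5  0.2]
[[-0.356  0.001 -0.935]
 [ 0.935  0.    -0.356]
 [ 0.    -1.    -0.001]] [ 0.07397608 -0.13894858  0.01967857]
```

View pics/k8.png

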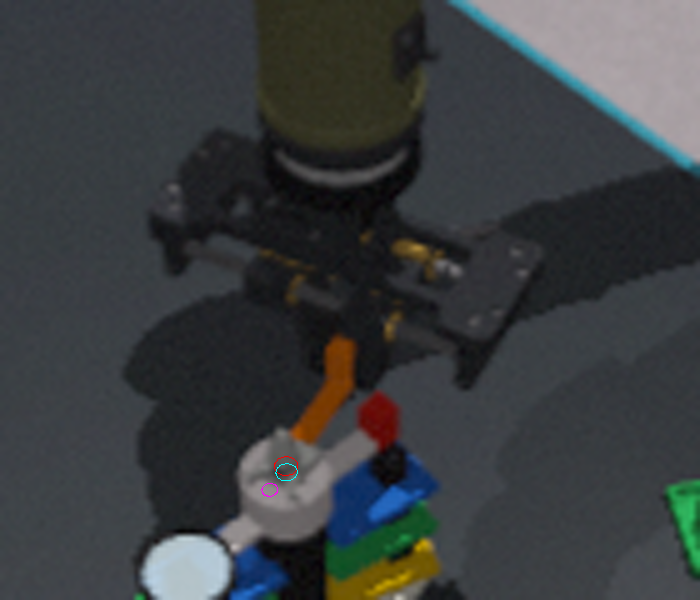

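```bash
python3 -m inch '0 0 -1 0;0 0 -1 0;0 0 -1 0'
python3 -m inch '0 0 -1 0;0 0 -1 0;0 0 -1 0'
python3 -m inch '0 0 -1 0;0 0 -1 0;0 0 -1 0'
```

```text
clock: 59.0
tool_pos: [0.5459, 0.0038, 0.1542]
eef_rot: [0.401, 0.582, -0.582, -0.401]
contact_force: [-0.1, -0.2, 0.0]
opening: 0.175
clock: 59.3
tool_pos: [0.5461, 0.0039, 0.1541]
eef_rot: [-0.401, -0.582, 0.583, 0.402]
contact_force: [-2.5, -0.1, 0.2]
opening: 0.174
clock: 59.6
tool_pos: [0.5462, 0.0039, 0.154]
eef_rot: [-0.401, -0.581, 0.583, 0.402]
contact_force: [-4.9, -1.1, 2.6]
opening: 0.175
```

```bash
python3 -m inch '0 0 -1 0;0 0 -2 0;0 0 -2 0;0 0 -2 0'
python3 -m inch '0 0 2 0;0 0 4 0;0 0 6 0;0 0 6 0'
python3 -m inch '0 0 0.7 0;0 0 0.7 0;0 0 0.7 0'
```

```text
clock: 60.0
tool_pos: [0.5464, 0.0039, 0.1538]
eef_rot: [-0.4, -0.58, 0.584, 0.402]
contact_force: [-8.7, -2.9, 4.7]
opening: 0.179
clock: 60.4
tool_pos: [0.5446, 0.0033, 0.1544]
eef_rot: [0.402, 0.583, -0.582, -0.401]
contact_force: [-0.2, 0.9, -1.5]
opening: 0.177
clock: 60.7
tool_pos: [0.5441, 0.0031, 0.1544]
eef_rot: [0.402, 0.583, -0.582, -0.401]
contact_force: [1.9, -0.1, -1.4]
opening: 0.176
```

```bash
python3 -m inch '0 0.3 -1.5 0;0 0.3 -1.5 0;0 0.3 -1.5 0;0 0.3 -1.5 0'
python3 -m inch '0 0 0 0;0 0 0 0;0 0 0 0;0 0 0 0;0 0 0 0;0 0 0 0;0 0 0 0;0 0 0 0' 1
python3 -m inch '0 -20 0 0;0 -60 0 0;0 -80 0 0;0 -80 0 0;0 -80 40 0;0 -80 80 0;0 -80 100 0;0 -80 100 0'
python3 - <<'E'
from h import *
s=snap("scene");t=snap("top")
overlay(s,[(.6104,.0283,.140,.0055)],"pics/z1.png",o=(170,120),wh=(100,85),k=8)
cv2.imwrite("pics/z1t.png",cv2.resize(t["bgr"][110:230,200:340],None,fx=5,fy=5,interpolation=cv2.INTER_CUBIC))
E
```

```text
clock: 61.1
tool_pos: [0.5445, 0.0033, 0.1538]
eef_rot: [-0.401, -0.582, 0.582, 0.401]
contact_force: [0.2, 0.3, -0.5]
opening: 0.174
clock: 61.9
tool_pos: [0.5447, 0.0033, 0.1539]
eef_rot: [-0.401, -0.582, 0.582, 0.401]
contact_force: [-0.2, 0.5, -0.3]
opening: 0.878
clock: 62.7
tool_pos: [0.4477, -0.0342, 0.2329]
eef_rot: [-0.401, -0.58, 0.584, 0.402]
contact_force: [-0.6, -0.1, 0.2]
opening: 0.999
```

View pics/z1.png

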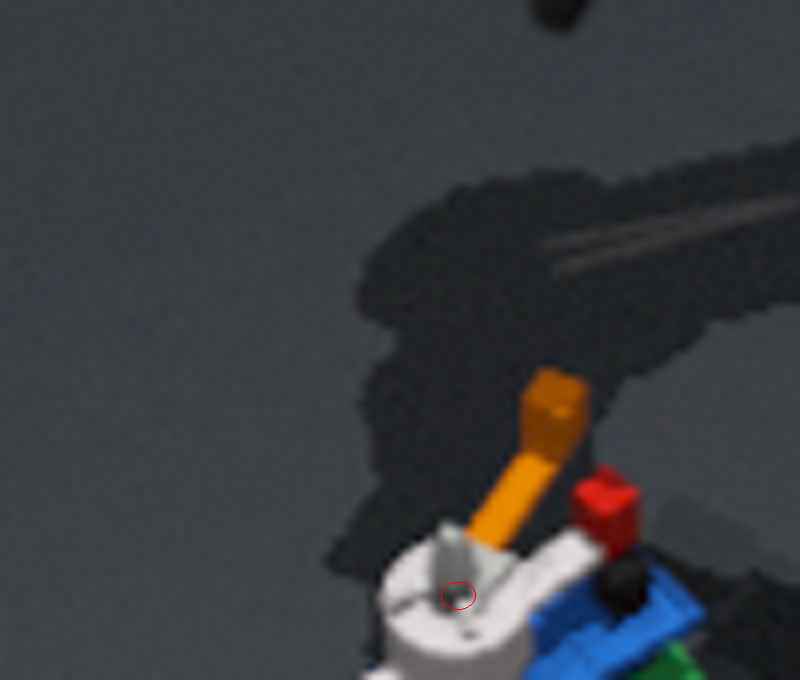

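View pics/z1t.png

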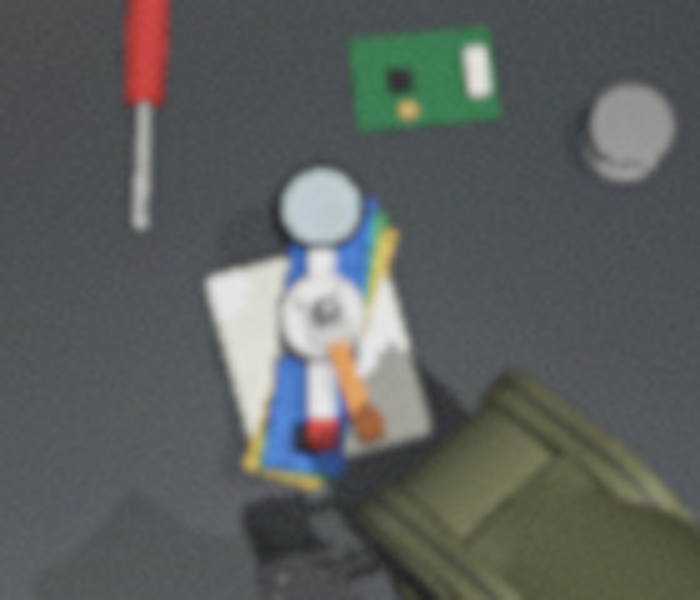

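Run:
```python
from h import *
ss=[snap("top"),snap("scene")]
for s in ss:
    p=mask(s,"orange",(.556,.006,.15),.045);best=None
    for L in np.arange(.012,.036,.002):
        mod=np.vstack([box(.016,.016,.145,.167,-.068),box(.072-L,.012,.14,.145,-(L+.072)/2)])
        f,e=fit([(s,p)],mod,np.array([.61,.028,.36]))
        if best is None or e[0]<best[0]: best=(e[0],L,f)
    print(np.round(best[2][:2]*1000,1),np.degrees(best[2][2]),best[:2])
    h=hubfit(s,.6104,.028,.11);print("hub",h)
tray("tray_a",.61,.028,ss[1:],.08)
cv2.imwrite("pics/z2.png",cv2.resize(ss[1]["bgr"],None,fx=1.5,fy=1.5))
```

```text
[612.4  26.6] 17.427773687189195 (0.74, np.float64(0.024))
hub [0.6109 0.0295]
[608.6  25.6] 21.10757399110794 (0.36, np.float64(0.018000000000000002))
hub [0.6104 0.0265]
tray_a [607.8  32.9] th 172.7 rms [2.78]
tray_a [607.8  32.9] th 172.7 rms [2.78]
```

View pics/z2.png

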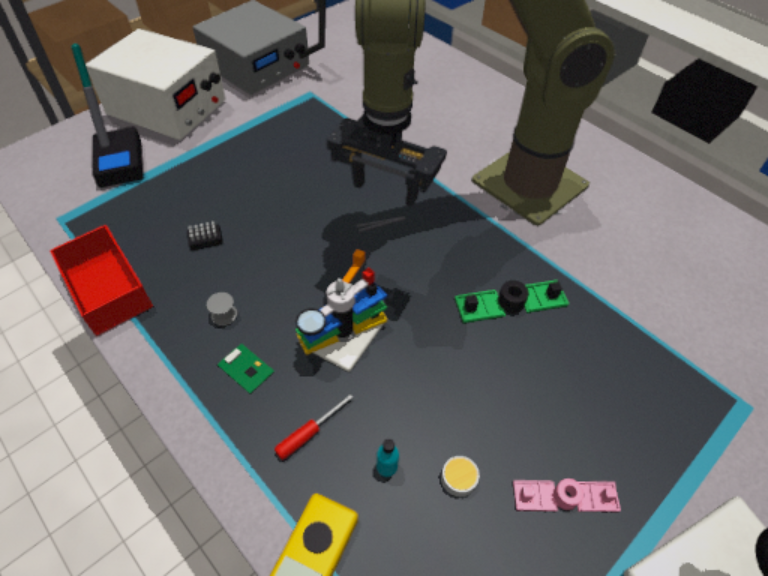

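Run:
```python
from h import *
print(r.get_state()["clock"],r.get_state()["contact_force"]);print(r.finish_job())
```

```text
62.9 [-0.52671919  0.83350115 -0.40204322]
the job is handed in; nothing more can be done
None
```

The tower is built and locked, and I handed the job in at about 63 s. I lowered the yellow, green (the smaller green one) and blue trays over the post, then the magnifier with its lens side up. I then pushed the clip sideways into the groove at the magnifier's hub top and let it go.

**Seating:** each piece met firm resistance at its expected height, with contact heights stepping up by about 30 mm per piece. I found the blue tray had been knocked a few centimetres aside before I reached it, so I measured it again before gripping.

**Clip:**
- It resisted up to about 12 N, then gave way and stopped hard with its eye on the post axis by the arm's reading.
- It had about 2 mm of play.
- I gave it only a light pull (about 2 N) and it held. I let go of it about 0.5 mm short of the middle of its play.

**Last pictures:** the stack and clip are in place, the arm is clear, and I saw nothing else on the bench out of place. Three readings were less clear:
- The two cameras put the clip's eye about 2 to 3 mm from the hub centre in different directions.
- The top camera read the clip's angle at 17° where the scene camera read 21°.
- The final fit of the blue tray was poor (172.7° and 2.8 px error) because the magnifier and post hide part of it, so its squareness rests on the force and height readings.

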